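# Load the dry bath with a mixed row of tubes

### The arm

A 6-joint arm with a two-finger parallel gripper is mounted at the origin on a cart in front of the work surface, level with it; the furniture and walls round the work are solid. World frame = base frame: x ahead of the robot, y to its left, z up, the work surface at z = 0. Lengths are in m, angles in degrees, forces in N, time in s.
With the tool pointing down it reaches from about 0.4 to 0.825 m from the base axis. Payload 7 kg.
Tool frame: the origin (TCP) lies midway between the tips of the shut fingers; the grasp point (between the pads) lies hold_point_z behind it (hold_point_z is the distance from the TCP to the grasp point, in m); z points along the fingers, y is the line along which they close (so a half turn about z gives the same grasp; the last joint's range is limited). The gripper opens to 88 mm and grips with 3 to 60 N. Pads are 19 mm wide; open, the fingers measure 130 mm over their backs; the gripper's body (78 mm by 193 mm) begins 47 mm behind the grasp point.
Start: joints at [-58.379, 20.546, 0.682, 0, -70.136, -16.507], TCP at [0.176, -0.652, 0.227] pointing down, gripper open.
Joint ranges: [-176.03, 176.03], [-82.01, 121.73], [-58.28, 71.71], [-173.87, 95.51], [-174.79, -0.11], [-173.66, 173.66]. Speed limits (degrees/s): [136.94, 136.94, 172.46, 180, 180, 180].

### API

Orientations are given as [roll, pitch, yaw] about the fixed x, y, z axes, in that order (R = Rz(yaw) Ry(pitch) Rx(roll)).
In Python, from plant import * gives the robot as it stands.
- The arm moves only by the tool step_arm, never from a script. Its argument "steps" is a list that holds one entry, the list of rows, each a list of 6 numbers: the shift along the tool's x, y, z scaled (see below), then the turn, a rotation vector about the tool's x, y, z scaled (see below). In form: [[[tx, ty, tz, wx, wy, wz], ...]]. A call has 1 to 20 rows; each row is the pose to reach, as a shift and turn from the pose commanded when the call began, along the tool's axes at that moment; what a row does not reach only later rows make up. The controller multiplies each number of a shift by 100 mm and each number of a turn by 0.5 rad. A row lasts 1/10 s, in which the tool goes at most 50 mm and 8.59 degrees, less where a joint would pass 70% of its speed; a pose out of reach is approached as far as the arm can. A call with a number of a shift or a turn outside -1 to 1 is refused whole. A call with a gripper value outside its range is refused whole. "jaw" is the closure in counts, from 0 (fully open) to 255 (shut), set as the call begins (left out, the last holds). The fingers move at their own pace and stop on an object; the grip force is fixed at half the most. Time passes only in rows, so rows that repeat a pose let the fingers close. It gives the time, the measured TCP pose, the force, the opening and the grip force at its end, in the units of the state.
- get_obs(): the state, without advancing time (a new reading comes with each control period).
- snapshot(name): name is "side" or "top"; returns (picture, depth): 420x560x3 uint8, red, green, blue; 420x560 float32, m along the optical axis (not along the pixel's ray), 0 where there is no reading.
- calibration(name): a dict with "mtx" (3x3 intrinsics, pixels), "dist" ([k1, k2, p1, p2, k3] as OpenCV has them; the pictures are not rectified), "rvec" (rotation vector, rad) and "tvec" (3), from world to camera coordinates, as OpenCV has them. Camera axes: x right, y down, z forward; pixel columns grow to the right and rows downward; lengths in m; the calibration is good to about 2 mm. A picture is of the moment at which its call begins. calibration takes no time and is no camera call.
- close_job(): hands the job in; it is judged then, once.
The state is a dict: "clock": time; "joint_pos": joint angles; "qvel": joint speeds; "tau": joint torques, N m; "tool_pos": TCP position; "orientation": TCP orientation; "force": force on the tool from outside, world axes, zero at the start; "moment": the same for the moment, N m; "opening": finger opening in m; "gripper_force": force on a finger pad.
Only numpy, scipy, OpenCV 4.12 (cv2) and the standard library are available. Lean on these libraries where they do the work, as an engineer would, in place of code of your own. Each camera call takes 0.05 s, during which the arm holds its last target. There are 200 camera calls.

### The job

Move the row of four closed tubes out of the bench rack into the dry bath, one tube to a block: each tube goes into the block whose bore is made for its diameter, so thickest tube to widest bore and so on down to the thinnest. Lower them in rather than drop them, lay or knock none over, and leave every tube upright, right down on the floor of its bore and let go.

Things in the scene. Friction and masses are not known exactly. Their poses are not given: they have to be found in the camera images.
- tube_50: 50 ml conical tube, thickest of the four: clear body 30 mm across, white patch, pointed foot, blue ribbed cap 34 mm across, 13.5 mm high; 115 mm long. Loose, under 0.1 kg. Origin at the tip of the foot, on the axis; z along the axis to the cap; yaw means nothing. Starts upright in a cube of the rack, foot 13 mm above the worktop, upper 69 mm clear of the cube.
- tube_25: culture tube: clear round-bottomed body 24 mm across, black ribbed cap 27 mm across, 17 mm high; 100 mm long. Loose, under 0.1 kg. Origin at the tip of the foot, on the axis; z along the axis to the cap; yaw means nothing. Starts upright in a cube of the rack, foot 15 mm above the worktop, upper 56 mm clear of the cube.
- tube_15: 15 ml conical tube: whitish body 17 mm across, pointed foot, blue cap 22 mm across, 14 mm high; 119 mm long. Loose, under 0.1 kg. Origin at the tip of the foot, on the axis; z along the axis to the cap; yaw means nothing. Starts upright in a cube of the rack, foot 11 mm above the worktop, upper 71 mm clear of the cube.
- tube_12: test tube, thinnest of the four: clear round-bottomed body 12 mm across, white cap, its rim (top 7 mm) 15.6 mm across, the skirt below 13.6 mm; 75 mm long. Loose, under 0.1 kg. Origin at the tip of the foot, on the axis; z along the axis to the cap; yaw means nothing. Starts upright in a cube of the rack, foot 31 mm above the worktop, upper 47 mm clear of the cube.
- block_50: aluminium block in the dry bath, 60 x 60 x 58 mm, with the widest bore of the four (for the 50 ml conical tube): upright, central, 34.4 mm across, 52 mm deep, mouth countersunk to 44.4 mm. Fixed. Origin under its centre, 16 mm above the worktop; z up; mouth at 58 mm, bore floor at 6 mm. The seated tube stands 63 mm above the block.
- block_25: aluminium block in the dry bath, 60 x 60 x 58 mm, with the second widest bore of the four (for the culture tube): upright, central, 28.4 mm across, 46 mm deep, mouth countersunk to 36.4 mm. Fixed. Origin under its centre, 16 mm above the worktop; z up; mouth at 58 mm, bore floor at 12 mm. The seated tube stands 54 mm above the block.
- block_15: aluminium block in the dry bath, 60 x 60 x 58 mm, with the third widest bore of the four (for the 15 ml conical tube): upright, central, 20.6 mm across, 54 mm deep, mouth countersunk to 27.6 mm. Fixed. Origin under its centre, 16 mm above the worktop; z up; mouth at 58 mm, bore floor at 4 mm. The seated tube stands 65 mm above the block.
- block_12: aluminium block in the dry bath, 60 x 60 x 58 mm, with the narrowest bore of the four (for the 12 mm test tube): upright, central, 16 mm across, 30 mm deep, mouth countersunk to 22 mm. Fixed. Origin under its centre, 16 mm above the worktop; z up; mouth at 58 mm, bore floor at 28 mm. The seated tube stands 45 mm above the block.
- rack: bench rack: grey tray 274 x 72 mm with a 16 mm ledge at each end, holding a row of four white cubes 60 mm square, 64 mm apart, tops 59 mm above the worktop; one tube stands in each, in any order. Fixed. Origin at the tray's centre on the worktop; the row runs along its y axis; z up.
- bath: dry bath: white housing 290 mm long (y) and 136 mm deep, sloping control panel on its front (-x), rim 64 mm high. The four blocks sit in its trough in a row along y, 64 mm apart, tops 74 mm above the worktop, in any order. Fixed. Origin under the middle of the row, on the worktop; z up.
There are look-alikes about, which are no part of the job. What is shaped like the tube_25 but orange or yellow is not meant.

How it is judged (in metres and radians):
At the end, for the whole second after the job is handed in: Each of the four tubes stands in the block bored for it: its foot within 8 mm of the bore's axis and within 6 mm of the height of the bore's floor, its axis within 0.22 rad of vertical, at rest (under 0.02 m/s) and not touched by the fingers (horizontal distance between tube_50 and block_50 below 0.008 m and z of tube_50 in the frame of block_50 between 0 and 0.012 m and angle between each of tube_50, tube_25, tube_15, tube_12's own z axis and vertical below 0.22 rad and linear speed of each of tube_50, tube_25, tube_15, tube_12 below 0.02 m/s and contact force between each of tube_50, tube_25, tube_15, tube_12 and the fingers below 0.05 N and horizontal distance between tube_25 and block_25 below 0.008 m and z of tube_25 in the frame of block_25 between 0.006 and 0.018 m and horizontal distance between tube_15 and block_15 below 0.008 m and z of tube_15 in the frame of block_15 between -0.002 and 0.01 m and horizontal distance between tube_12 and block_12 below 0.008 m and z of tube_12 in the frame of block_12 between 0.022 and 0.034 m).
It fails at once if a tube was laid or knocked over (axis more than 1 rad from vertical) (angle between any of tube_50, tube_25, tube_15, tube_12's own z axis and vertical above 1 rad).
It fails at once if a tube was dropped (fell freely at over 0.7 m/s, about 25 mm) ((linear speed of tube_50 above 0.7 m/s and contact force between tube_50 and the fingers below 0.02 N) or (linear speed of tube_25 above 0.7 m/s and contact force between tube_25 and the fingers below 0.02 N) or (linear speed of tube_15 above 0.7 m/s and contact force between tube_15 and the fingers below 0.02 N) or (linear speed of tube_12 above 0.7 m/s and contact force between tube_12 and the fingers below 0.02 N)).
It also fails if it takes over 115 s, if anything falls off the work surface, if the arm or the gripper's body presses on something with over 40 N, if the wrist force passes 120 N, or if a joint passes its speed limit or range.

## Working session

There is one attempt and no reset: what is moved stays moved. The work goes in short steps, Python scripts to look and compute and a tool call to move; the robot and the scene stay as the last step left them, time stands still between calls to the robot, and variables do not carry over. Pictures are saved under pics/ and viewed, at most 14 in all, crops included, and the job is handed in when it is done.

Besides the shell and the picture viewer there is one more tool, called after "Call:" by a JSON object that holds its "api" and its "payload", one argument or row to a line. step_arm: Moves the arm, as the interface text tells. Its arguments: {"type":"object","properties":{"steps":{"type":"array","items":{"type":"array","items":{"type":"array","items":{"type":"number","minimum":-1,"maximum":1}}}},"jaw":{"type":"number"}},"required":["steps"]}

```bash
ls; mkdir -p pics
python3 - <<'E'
from plant import *
import cv2,numpy as np
print(get_obs())
for n in("top","side"):
    p,d=snapshot(n); cv2.imwrite(f"pics/{n}0.png",p[:,:,::-1]); np.savez(f"{n}0.npz",p=p,d=d); print(n,calibration(n))
E
python3 -c "import plant;print([n for n in dir(plant) if not n.startswith('__')])"
```

```text
pics
{'clock': 0.0, 'joint_pos': array([-5.83796003e+01,  2.05907391e+01,  6.32492724e-01, -1.94816506e-02,
       -7.01365784e+01, -1.65058175e+01]), 'qvel': array([ 0.01970418,  0.03218865, -0.03067597, -0.14831701,  0.03787705,
        0.08951564]), 'tau': array([ 7.59967352e-04, -5.82717168e+01,  2.93048912e+01,  6.99686229e+00,
        6.63730607e-03, -1.76099911e-04]), 'tool_pos': array([ 0.17582792, -0.65117441,  0.22562283]), 'orientation': array([ 1.79903879e+02, -9.38421184e-03, -1.64892045e+02]), 'force': array([-0.39412956,  0.49258594,  0.35983277]), 'moment': array([ 0.00582324, -0.02287151,  0.03999337]), 'gripper_force': 0.0, 'opening': 0.08782809789780252}
top {'mtx': array([[409.38134586,   0.        , 287.93707134],
       [  0.        , 409.38134586, 203.29461745],
       [  0.        ,   0.        ,   1.        ]]), 'dist': array([-0.07055967,  0.        ,  0.        ,  0.        ,  0.        ]), 'rvec': array([ 2.15011616, -2.17056536,  0.07564331]), 'tvec': array([-0.01620033,  0.48294204,  1.07345273])}
side {'mtx': array([[442.98946021,   0.        , 278.41583944],
       [  0.        , 442.98946021, 212.36117372],
       [  0.        ,   0.        ,   1.        ]]), 'dist': array([-0.04385302,  0.        ,  0.        ,  0.        ,  0.        ]), 'rvec': array([ 1.92995248, -0.31757648,  0.23919836]), 'tvec': array([-0.46075809,  0.08829729,  1.17108341])}
['PlanningError', 'calibration', 'close_job', 'get_obs', 'hold_point_z', 'snapshot']
```

View pics/top0.png

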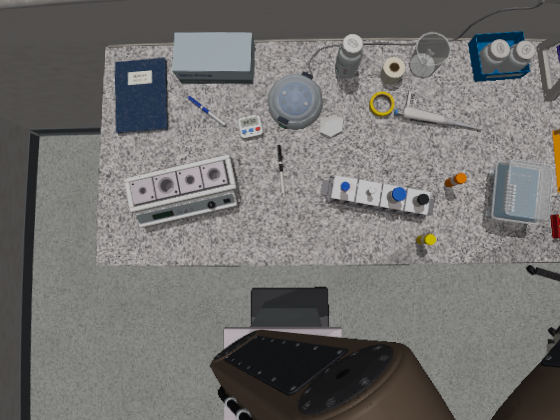

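View pics/side0.png

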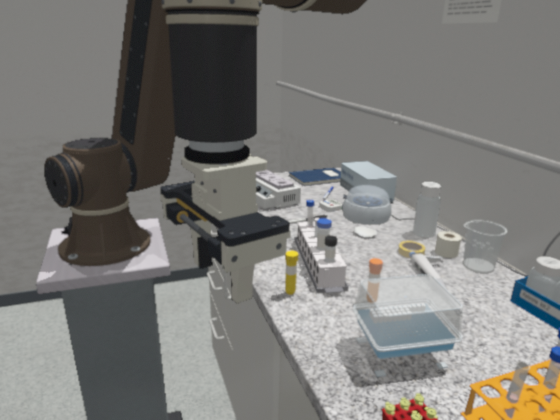

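The top view shows the rack at u330-432, v180-212. From +y, the caps are blue small (345,186), white (370,194), blue large (399,194) and black (423,199). The bath bores are at about (142,190), (166,185), (190,175) and (214,173). The orange and yellow look-alikes are at (458,181) and (429,240). I'll zoom in next.

Run:
```python
import cv2,numpy as np
p=np.load("top0.npz")["p"][:,:,::-1]
a=cv2.resize(p[150:232,115:245],None,fx=6,fy=6,interpolation=cv2.INTER_CUBIC)[:300*2]
b=cv2.resize(p[165:255,320:475],None,fx=5,fy=5,interpolation=cv2.INTER_CUBIC)
cv2.imwrite("pics/bath.png",a);cv2.imwrite("pics/rack.png",b)
```

```text
(no output)
```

View pics/bath.png

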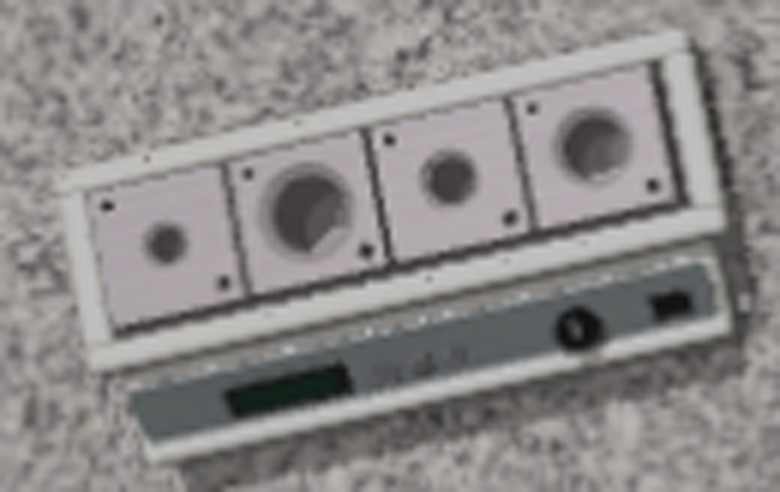

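View pics/rack.png

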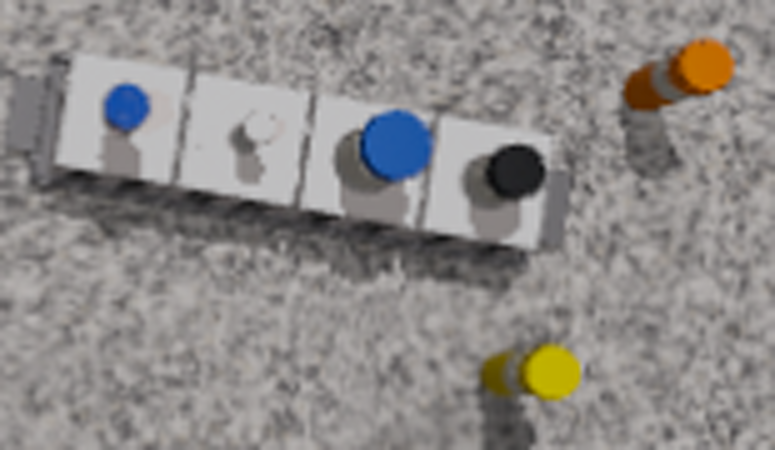

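The zoom gives the bath blocks, +y to -y: 12, 50, 15, 25, with bores in the crop at (166,243), (306,207), (449,179) and (593,146). The rack, +y to -y: 15, 12, 50, 25. Now I'll measure both.

```bash
cat > h.py <<'E'
import cv2,numpy as np
from plant import *
def ray(name,uv,z):
    c=calibration(name);R=cv2.Rodrigues(c["rvec"])[0];o=-R.T@c["tvec"]
    q=cv2.undistortPoints(np.float64(uv).reshape(-1,1,2),c["mtx"],c["dist"])[:,0]
    d=np.c_[q,np.ones(len(q))]@R
    return (o+d*((np.asarray(z)-o[2])/d[:,2])[:,None])[:,:2]
def proj(name,P):
    c=calibration(name);return cv2.projectPoints(np.float64(P).reshape(-1,1,3),c["rvec"],c["tvec"],c["mtx"],c["dist"])[0][:,0]
E
python3 - <<'E'
from h import *
print("hold",hold_point_z)
p=np.load("top0.npz")["p"];hsv=cv2.cvtColor(p,cv2.COLOR_RGB2HSV)
def blob(m,box,k=1):
    x0,y0,x1,y1=box;mm=np.zeros(m.shape,np.uint8);mm[y0:y1,x0:x1]=m[y0:y1,x0:x1]
    n,l,s,c=cv2.connectedComponentsWithStats(mm);i=1+np.argmax(s[1:,4]);return c[i],s[i],l==i
blue=(hsv[...,0]>100)&(hsv[...,0]<125)&(hsv[...,1]>150)
dark=hsv[...,2]<70
cs=[]
for n,m,b,z in (("15",blue,(335,175,355,200),.130),("50",blue,(385,180,412,210),.128),("25",dark,(412,188,434,210),.115)):
    c,s,_=blob(m,b);print(n,c,s,ray("top",[c],[z])); 
c=np.array([[262/5+320-.4,127/5+165-.4]]);print("12 eye",c,ray("top",c,[.106]))
# rack cubes rect
w=(hsv[...,2]>190)&(hsv[...,1]<25)
# block colour
pk=(p[...,0].astype(int)-p[...,1]>7)&(hsv[...,2]>130)
mm=np.zeros(pk.shape,np.uint8);mm[150:232,115:245]=pk[150:232,115:245]
mm=cv2.morphologyEx(mm,cv2.MORPH_OPEN,np.ones((3,3)))
print("pk",mm.sum())
ys,xs=np.nonzero(mm);P=ray("top",np.c_[xs,ys],np.full(len(xs),.074))
r=cv2.minAreaRect(np.float32(P));print("bath rect",r)
B=np.array([[166,243],[306,207],[449,179],[593,146]]);B=(B+.5)/6-.5+[115,150]
X=ray("top",B,[.074]*4);print(X,np.diff(X,axis=0),np.linalg.norm(np.diff(X,axis=0),axis=1))
# rack corner eye at z=.059
C=np.array([[78,55],[550,132],[532,250],[56,166]]);C=(C+.5)/5-.5+[320,165]
Y=ray("top",C,[.059]*4);print("rack corners",Y,Y.mean(0))
d=np.load("top0.npz")["d"]
for u,v in((142,205),(155,196),(205,188),(350,178),(385,190),(410,208),(300,150)):print(u,v,d[v,u])
E
```

```text
hold 0.0188
15 [344.7962963  185.90740741] [341 182   9   9  54] [[ 0.51328039 -0.16141362]]
50 [398.60810811 193.71621622] [392 187  14  14 148] [[ 0.49311052 -0.29158761]]
25 [422.44554455 199.10891089] [417 194  12  11 101] [[ 0.48071116 -0.35308077]]
12 eye [[372. 190.]] [[ 0.50563001 -0.2313063 ]]
pk 0Traceback (most recent call last):
  File "<stdin>", line 20, in <module>
  File "h.py", line 5, in ray
    q=cv2.undistortPoints(np.float64(uv).reshape(-1,1,2),c["mtx"],c["dist"])[:,0]
      ~~~~~~~~~~~~~~~~~~~^^^^^^^^^^^^^^^^^^^^^^^^^^^^^^^^^^^^^^^^^^^^^^^^^^^
cv2.error: OpenCV(4.12.0) /io/opencv/modules/calib3d/src/undistort.dispatch.cpp:347: error: (-215:Assertion failed) CV_IS_MAT(_src) && CV_IS_MAT(_dst) && (_src->rows == 1 || _src->cols == 1) && (_dst->rows == 1 || _dst->cols == 1) && _src->cols + _src->rows - 1 == _dst->rows + _dst->cols - 1 && (CV_MAT_TYPE(_src->type) == CV_32FC2 || CV_MAT_TYPE(_src->type) == CV_64FC2) && (CV_MAT_TYPE(_dst->type) == CV_32FC2 || CV_MAT_TYPE(_dst->type) == CV_64FC2) in function 'cvUndistortPointsInternal'
```

Run:
```python
from h import *
p=np.load("top0.npz")["p"].astype(int)
print(p[198,134],p[176,176],p[205,130],p[180,185])
L=p[...,0]+p[...,2]-2*p[...,1]
for t in(5,8,12):
    mm=np.zeros(L.shape,np.uint8);mm[155:208,125:236]=((L>t)&(p.sum(2)>330))[155:208,125:236]
    mm=cv2.morphologyEx(mm,cv2.MORPH_OPEN,np.ones((3,3)))
    ys,xs=np.nonzero(mm)
    if len(xs)<100: print(t,len(xs));continue
    P=ray("top",np.c_[xs,ys],np.full(len(xs),.074));r=cv2.minAreaRect(np.float32(P));print(t,len(xs),r)
B=np.array([[166,243],[306,207],[449,179],[593,146]]);B=(B+.5)/6-.5+[115,150]
X=ray("top",B,[.074]*4);print(X,np.diff(X,axis=0),np.linalg.norm(np.diff(X,axis=0),axis=1))
C=np.array([[88,192],[652,64],[682,204],[112,330]]);C=(C+.5)/6-.5+[115,150]
Y=ray("top",C,[.074]*4);print("bath corners",Y,Y.mean(0))
C=np.array([[78,55],[550,132],[532,250],[56,166]]);C=(C+.5)/5-.5+[320,165]
Y=ray("top",C,[.059]*4);print("rack corners",Y,Y.mean(0))
d=np.load("top0.npz")["d"]
cal=calibration("top");R=cv2.Rodrigues(cal["rvec"])[0]
for u,v in((142,205),(155,196),(205,188),(350,178),(385,190),(410,208),(300,150),(345,186),(399,194),(422,199)):
    xyz=R.T@(np.r_[cv2.undistortPoints(np.float64([[[u,v]]]),cal["mtx"],cal["dist"])[0,0],1]*d[v,u]-cal["tvec"]);print(u,v,d[v,u],xyz.round(4))
```

```text
[171 164 168] [84 79 82] [189 189 190] [133 126 130]
5 1774 ((0.535770058631897, 0.26421308517456055), (0.06147963926196098, 0.25290727615356445), 12.25784683227539)
8 1698 ((0.5356216430664062, 0.26372575759887695), (0.060674723237752914, 0.2519588768482208), 12.370173454284668)
12 0
[[0.51654573 0.35776673]
 [0.53146624 0.29587794]
 [0.54282372 0.23309061]
 [0.55633945 0.17032459]] [[ 0.01492051 -0.06188879]
 [ 0.01135748 -0.06278734]
 [ 0.01351573 -0.06276601]] [0.06366195 0.06380628 0.06420473]
bath corners [[0.53947425 0.39348656]
 [0.59189202 0.14497138]
 [0.53055839 0.13145219]
 [0.4788036  0.38085821]] [0.53518206 0.26269209]
rack corners [[ 0.55035301 -0.14525652]
 [ 0.50741946 -0.38975389]
 [ 0.44617501 -0.37785367]
 [ 0.49239296 -0.13272892]] [ 0.49908511 -0.26139825]
142 205 1.0641792 [0.4784 0.3612 0.0642]
155 196 1.0621531 [0.5014 0.3256 0.0676]
205 188 1.0542699 [0.5199 0.1919 0.0739]
350 178 1.0621073 [ 0.5436 -0.1836  0.0589]
385 190 1.0545025 [ 0.5109 -0.2731  0.0612]
410 208 1.0498579 [ 0.4637 -0.3367  0.0597]
300 150 1.1326228 [ 6.329e-01 -5.480e-02 -2.000e-04]
345 186 0.9879201 [ 0.5129 -0.1618  0.1311]
399 194 0.9840468 [ 0.4922 -0.2921  0.1297]
422 199 0.9936362 [ 0.4807 -0.3512  0.1175]
```

```bash
cat >> h.py <<'E'
def cloud(name,d):
    c=calibration(name);R=cv2.Rodrigues(c["rvec"])[0];h,w=d.shape
    g=np.stack(np.meshgrid(np.arange(w),np.arange(h)),-1).reshape(-1,1,2).astype(float)
    q=cv2.undistortPoints(g,c["mtx"],c["dist"])[:,0]
    return ((np.c_[q,np.ones(len(q))]*d.reshape(-1,1)-c["tvec"])@R).reshape(h,w,3)
def plan(cur,yaw,tgt,yawt,n):
    "split a move into n calls; print tool-axis numbers (tool straight down)"
    cur=np.array(cur,float);st=(np.array(tgt)-cur)/n;dy=(yawt-yaw)/n
    for i in range(n):
        a=np.radians(yaw+i*dy);c,s=np.cos(a),np.sin(a)
        t=[st[0]*c+st[1]*s,st[0]*s-st[1]*c,-st[2]]
        print(np.round(np.r_[np.array(t)/.1,0,0,-np.radians(dy)/.5],3).tolist(),"len mm",round(1e3*np.linalg.norm(st)))
E
python3 - <<'E'
from h import *
for n in("top","side"):
    W=cloud(n,np.load(n+"0.npz")["d"])
    for t,x,y,z in(("15",.5133,-.1614,.130),("12",.5047,-.23,.106),("50",.4931,-.2916,.128),("25",.4807,-.3531,.115)):
        m=(np.hypot(W[...,0]-x,W[...,1]-y)<.025)&(abs(W[...,2]-z)<.006)
        P=W[m];print(n,t,m.sum(),P.mean(0).round(4) if len(P) else "",P.min(0).round(3),P.max(0).round(3)) if len(P) else print(n,t,0)
        m=(np.hypot(W[...,0]-x,W[...,1]-y)<.03)&(W[...,2]>.068)&(W[...,2]<z-.02)
        P=W[m];print("  body",m.sum(),P.mean(0).round(4),np.ptp(P,axis=0).round(3)) if len(P) else 0
plan([.176,-.652,.227],-164.9,[.5035,-.2295,.19],-100,5)
E
```

```text
top 15 67 [ 0.5132 -0.1612  0.1299] [ 0.503 -0.172  0.126] [ 0.523 -0.15   0.135]
  body 5 [ 0.5108 -0.1588  0.0756] [0.009 0.009 0.01 ]
top 12 31 [ 0.5047 -0.2295  0.1056] [ 0.498 -0.237  0.101] [ 0.511 -0.222  0.109]
  body 7 [ 0.502  -0.2266  0.0742] [0.009 0.009 0.013]
top 50 162 [ 0.4934 -0.2926  0.1282] [ 0.478 -0.31   0.122] [ 0.51  -0.276  0.132]
  body 41 [ 0.4884 -0.2821  0.0858] [0.026 0.015 0.036]
top 25 104 [ 0.4815 -0.3544  0.1152] [ 0.468 -0.367  0.11 ] [ 0.494 -0.341  0.119]
  body 26 [ 0.4787 -0.3474  0.0793] [0.021 0.011 0.024]
side 15 36 [ 0.5138 -0.1668  0.1282] [ 0.504 -0.174  0.124] [ 0.525 -0.157  0.131]
  body 91 [ 0.5136 -0.1681  0.0886] [0.014 0.015 0.042]
side 12 14 [ 0.5046 -0.2287  0.105 ] [ 0.5   -0.236  0.101] [ 0.513 -0.222  0.108]
  body 20 [ 0.5035 -0.233   0.0775] [0.007 0.007 0.017]
side 50 99 [ 0.493  -0.2971  0.1271] [ 0.477 -0.31   0.122] [ 0.51  -0.276  0.13 ]
  body 146 [ 0.4871 -0.3011  0.0901] [0.027 0.023 0.039]
side 25 82 [ 0.4816 -0.3591  0.114 ] [ 0.469 -0.37   0.109] [ 0.496 -0.344  0.117]
  body 119 [ 0.4791 -0.3634  0.0821] [0.023 0.018 0.026]
[-0.853, 0.645, 0.074, 0.0, 0.0, -0.453] len mm 107
[-0.976, 0.437, 0.074, 0.0, 0.0, -0.453] len mm 107
[-1.049, 0.207, 0.074, 0.0, 0.0, -0.453] len mm 107
[-1.069, -0.034, 0.074, 0.0, 0.0, -0.453] len mm 107
[-1.034, -0.273, 0.074, 0.0, 0.0, -0.453] len mm 107
```

```bash
python3 -c "
from h import *
plan([.176,-.652,.227],-164.9,[.5047,-.2295,.18],-100,6)"
```

```text
[-0.712, 0.537, 0.078, 0.0, 0.0, -0.378] len mm 90
[-0.801, 0.394, 0.078, 0.0, 0.0, -0.378] len mm 90
[-0.86, 0.237, 0.078, 0.0, 0.0, -0.378] len mm 90
[-0.889, 0.071, 0.078, 0.0, 0.0, -0.378] len mm 90
[-0.887, -0.097, 0.078, 0.0, 0.0, -0.378] len mm 90
[-0.853, -0.262, 0.078, 0.0, 0.0, -0.378] len mm 90
```

Call:
{"api": "step_arm", "payload": {
  "steps": [
    [[-0.36,0.27,0.04,0,0,-0.19],[-0.712,0.537,0.078,0,0,-0.378],[-0.712,0.537,0.078,0,0,-0.378]]
  ],
  "jaw": 0
}}

```text
clock: 0.4
tool_pos: [0.2328, -0.5778, 0.2182]
orientation: [179.9, 0.1, -153.7]
force: [-0.7, -0.4, -0.1]
opening: 0.0877
gripper_force: 0.0
```

Call:
{"api": "step_arm", "payload": {
  "steps": [
    [[-0.4,0.2,0.04,0,0,-0.19],[-0.801,0.394,0.078,0,0,-0.378],[-0.801,0.394,0.078,0,0,-0.378]]
  ]
}}

```text
clock: 0.7
tool_pos: [0.2875, -0.5076, 0.2105]
orientation: [179.9, 0.0, -142.9]
force: [0.0, -0.7, 0.4]
opening: 0.0877
gripper_force: 0.0
```

Call:
{"api": "step_arm", "payload": {
  "steps": [
    [[-0.43,0.12,0.04,0,0,-0.19],[-0.86,0.237,0.078,0,0,-0.378],[-0.86,0.237,0.078,0,0,-0.378]]
  ]
}}

```text
clock: 1.0
tool_pos: [0.3421, -0.4376, 0.2027]
orientation: [180.0, 0.0, -132.1]
force: [-1.1, -0.1, 0.3]
opening: 0.0877
gripper_force: 0.0
```

Call:
{"api": "step_arm", "payload": {
  "steps": [
    [[-0.45,0.04,0.04,0,0,-0.19],[-0.889,0.071,0.078,0,0,-0.378],[-0.889,0.071,0.078,0,0,-0.378]]
  ]
}}

```text
clock: 1.3
tool_pos: [0.3968, -0.3675, 0.1949]
orientation: [180.0, 0.0, -121.3]
force: [-0.1, -0.7, -0.5]
opening: 0.0878
gripper_force: 0.0
```

Call:
{"api": "step_arm", "payload": {
  "steps": [
    [[-0.45,-0.05,0.04,0,0,-0.19],[-0.887,-0.097,0.078,0,0,-0.378],[-0.887,-0.097,0.078,0,0,-0.378]]
  ]
}}

```text
clock: 1.6
tool_pos: [0.4516, -0.2973, 0.1871]
orientation: [180.0, 0.0, -110.5]
force: [-0.7, -0.1, -0.6]
opening: 0.0874
gripper_force: 0.0
```

Call:
{"api": "step_arm", "payload": {
  "steps": [
    [[-0.43,-0.13,0.04,0,0,-0.19],[-0.853,-0.262,0.078,0,0,-0.378],[-0.853,-0.262,0.078,0,0,-0.378],[-0.853,-0.262,0.078,0,0,-0.378],[-0.853,-0.262,0.078,0,0,-0.378]]
  ]
}}

```text
clock: 2.1
tool_pos: [0.5038, -0.2298, 0.1797]
orientation: [180.0, -0.0, -100.0]
force: [0.5, -0.1, 0.2]
opening: 0.0878
gripper_force: 0.0
```

Call:
{"api": "step_arm", "payload": {
  "steps": [
    [[0,0,0.25,0,0,0],[0,0,0.5,0,0,0],[0,0,0.75,0,0,0],[0,0,0.75,0,0,0]]
  ]
}}

```text
clock: 2.5
tool_pos: [0.5013, -0.2297, 0.1019]
orientation: [179.7, 0.0, -100.1]
force: [-0.8, -0.3, -0.6]
opening: 0.0875
gripper_force: 0.0
```

Call:
{"api": "step_arm", "payload": {
  "steps": [
    [[0,0,0.2,0,0,0],[0,0,0.4,0,0,0],[0,0,0.4,0,0,0],[0,0,0.4,0,0,0]]
  ]
}}

```text
clock: 2.9
tool_pos: [0.5046, -0.2296, 0.066]
orientation: [-180.0, -0.0, -100.0]
force: [0.2, 0.2, 0.8]
opening: 0.0878
gripper_force: 0.0
```

Call:
{"api": "step_arm", "payload": {
  "steps": [
    [[0,0,0,0,0,0],[0,0,0,0,0,0],[0,0,0,0,0,0],[0,0,0,0,0,0],[0,0,0,0,0,0],[0,0,0,0,0,0],[0,0,0,0,0,0],[0,0,0,0,0,0],[0,0,0,0,0,0],[0,0,0,0,0,0]]
  ],
  "jaw": 255
}}

```text
clock: 3.9
tool_pos: [0.5043, -0.2288, 0.0647]
orientation: [180.0, -0.0, -99.9]
force: [0.5, -0.1, 0.0]
opening: 0.0138
gripper_force: 30.1
```

Call:
{"api": "step_arm", "payload": {
  "steps": [
    [[0,0,-0.1,0,0,0],[0,0,-0.2,0,0,0],[0,0,-0.3,0,0,0],[0,0,-0.4,0,0,0],[0,0,-0.5,0,0,0],[0,0,-0.6,0,0,0],[0,0,-0.6,0,0,0]]
  ]
}}

```text
clock: 4.6
tool_pos: [0.5053, -0.2291, 0.1266]
orientation: [-179.8, -0.0, -99.9]
force: [-0.3, 0.3, -0.4]
opening: 0.0138
gripper_force: 30.0
```

```bash
python3 -c "
from h import *
plan([.5047,-.2295,.185],-100,[.5158,.3576,.185],-78,6)
p,d=snapshot('side');cv2.imwrite('pics/s1.png',cv2.resize(p[120:300,170:400,::-1],None,fx=3,fy=3))"
```

```text
[-0.967, 0.152, -0.0, 0.0, 0.0, -0.128] len mm 98
[-0.975, 0.09, -0.0, 0.0, 0.0, -0.128] len mm 98
[-0.978, 0.027, -0.0, 0.0, 0.0, -0.128] len mm 98
[-0.978, -0.036, -0.0, 0.0, 0.0, -0.128] len mm 98
[-0.974, -0.098, -0.0, 0.0, 0.0, -0.128] len mm 98
[-0.965, -0.16, -0.0, 0.0, 0.0, -0.128] len mm 98
```

View pics/s1.png

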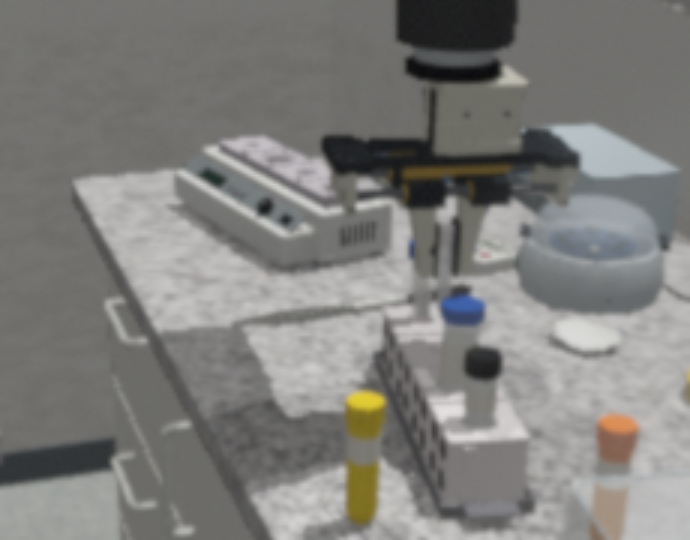

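The side crop shows the thin tube held upright between the fingers at crop (445,265), clear of the rack. I'll carry it over.

Call:
{"api": "step_arm", "payload": {
  "steps": [
    [[0,0,-0.2,0,0,0],[0,0,-0.4,0,0,0],[0,0,-0.6,0,0,0],[0,0,-0.6,0,0,0]]
  ]
}}

```text
clock: 5.05
tool_pos: [0.5057, -0.2292, 0.187]
orientation: [-179.8, -0.0, -99.9]
force: [0.0, -1.2, 1.2]
opening: 0.0136
gripper_force: 30.0
```

Call:
{"api": "step_arm", "payload": {
  "steps": [
    [[-0.2,0.03,0,0,0,-0.03],[-0.45,0.07,0,0,0,-0.06],[-0.7,0.11,0,0,0,-0.09],[-0.967,0.152,0,0,0,-0.128]]
  ]
}}

```text
clock: 5.45
tool_pos: [0.5053, -0.1302, 0.1837]
orientation: [179.9, -0.0, -96.3]
force: [0.0, -0.2, 0.8]
opening: 0.0135
gripper_force: 30.0
```

Call:
{"api": "step_arm", "payload": {
  "steps": [
    [[-0.325,0.03,0,0,0,-0.04],[-0.65,0.06,0,0,0,-0.08],[-0.975,0.09,0,0,0,-0.128]]
  ]
}}

```text
clock: 5.75
tool_pos: [0.507, -0.0319, 0.1838]
orientation: [179.9, -0.0, -92.5]
force: [0.3, 0.2, 0.1]
opening: 0.0144
gripper_force: 30.0
```

Call:
{"api": "step_arm", "payload": {
  "steps": [
    [[-0.326,0.01,0,0,0,-0.04],[-0.652,0.02,0,0,0,-0.08],[-0.978,0.027,0,0,0,-0.128]]
  ]
}}

```text
clock: 6.05
tool_pos: [0.5086, 0.0659, 0.1838]
orientation: [179.9, -0.0, -88.9]
force: [1.5, 0.2, -0.0]
opening: 0.0138
gripper_force: 30.0
```

Call:
{"api": "step_arm", "payload": {
  "steps": [
    [[-0.326,-0.01,0,0,0,-0.04],[-0.652,-0.02,0,0,0,-0.08],[-0.978,-0.036,0,0,0,-0.128]]
  ]
}}

```text
clock: 6.35
tool_pos: [0.5104, 0.1637, 0.1838]
orientation: [179.9, -0.0, -85.2]
force: [1.3, -0.9, 0.5]
opening: 0.014
gripper_force: 30.0
```

Call:
{"api": "step_arm", "payload": {
  "steps": [
    [[-0.325,-0.03,0,0,0,-0.04],[-0.65,-0.06,0,0,0,-0.08],[-0.974,-0.098,0,0,0,-0.128]]
  ]
}}

```text
clock: 6.65
tool_pos: [0.5121, 0.2615, 0.1836]
orientation: [179.9, -0.0, -81.5]
force: [1.0, 0.1, -0.6]
opening: 0.014
gripper_force: 30.0
```

Call:
{"api": "step_arm", "payload": {
  "steps": [
    [[-0.3,-0.05,0,0,0,-0.04],[-0.6,-0.1,0,0,0,-0.08],[-0.8,-0.13,0,0,0,-0.11],[-0.965,-0.16,0,0,0,-0.128],[-0.965,-0.16,0,0,0,-0.128],[-0.965,-0.16,0,0,0,-0.128],[-0.965,-0.16,0,0,0,-0.128]]
  ]
}}

```text
clock: 7.35
tool_pos: [0.5145, 0.3574, 0.1847]
orientation: [180.0, -0.0, -78.0]
force: [0.1, -0.2, -1.0]
opening: 0.0138
gripper_force: 30.0
```

```bash
python3 -c "
from h import *
o=get_obs();print(o['clock'],o['tool_pos'],o['orientation'])
p,d=snapshot('top');cv2.imwrite('pics/t2.png',cv2.resize(p[130:250,90:270,::-1],None,fx=4,fy=4))"
```

```text
7.35 [0.51446238 0.35740133 0.18470245] [ 1.79980649e+02 -1.06701179e-02 -7.79572222e+01]
```

View pics/t2.png

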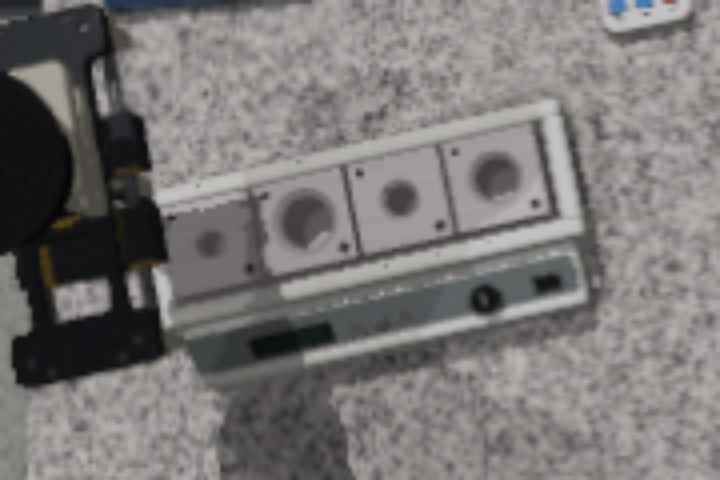

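The top crop shows the hand above and beyond the block_12 bore at crop (210,242), and all four bores free. I'll descend slowly.

Call:
{"api": "step_arm", "payload": {
  "steps": [
    [[0,-0.01,0.2,0,0,0],[0,-0.01,0.4,0,0,0],[0,-0.01,0.6,0,0,0],[0,-0.01,0.7,0,0,0],[0,-0.01,0.7,0,0,0]]
  ]
}}

```text
clock: 7.9
tool_pos: [0.515, 0.3573, 0.1136]
orientation: [179.9, -0.1, -78.0]
force: [-0.3, -0.1, 0.2]
opening: 0.0137
gripper_force: 30.0
```

Call:
{"api": "step_arm", "payload": {
  "steps": [
    [[0,0,0.05,0,0,0],[0,0,0.1,0,0,0],[0,0,0.15,0,0,0],[0,0,0.15,0,0,0],[0,0,0.15,0,0,0]]
  ]
}}

```text
clock: 8.4
tool_pos: [0.5155, 0.3585, 0.0998]
orientation: [-180.0, -0.0, -77.9]
force: [0.1, -0.2, 0.7]
opening: 0.0134
gripper_force: 30.0
```

Call:
{"api": "step_arm", "payload": {
  "steps": [
    [[0,0,0.04,0,0,0],[0,0,0.08,0,0,0],[0,0,0.12,0,0,0],[0,0,0.16,0,0,0],[0,0,0.18,0,0,0],[0,0,0.2,0,0,0],[0,0,0.2,0,0,0]]
  ]
}}

```text
clock: 9.1
tool_pos: [0.5154, 0.3584, 0.0794]
orientation: [180.0, -0.0, -77.9]
force: [0.2, 0.1, -0.4]
opening: 0.0137
gripper_force: 30.0
```

Call:
{"api": "step_arm", "payload": {
  "steps": [
    [[0,0,0.01,0,0,0],[0,0,0.02,0,0,0],[0,0,0.02,0,0,0]]
  ]
}}

```text
clock: 9.4
tool_pos: [0.5155, 0.3586, 0.0778]
orientation: [-180.0, 0.0, -77.9]
force: [0.5, 0.3, 0.3]
opening: 0.0137
gripper_force: 30.0
```

Call:
{"api": "step_arm", "payload": {
  "steps": [
    [[0,0,0,0,0,0],[0,0,0,0,0,0],[0,0,0,0,0,0],[0,0,0,0,0,0],[0,0,0,0,0,0],[0,0,0,0,0,0],[0,0,0,0,0,0]]
  ],
  "jaw": 0
}}

```text
clock: 10.1
tool_pos: [0.5155, 0.3585, 0.0778]
orientation: [-180.0, 0.0, -77.9]
force: [0.0, -0.6, 0.3]
opening: 0.064
gripper_force: 0.0
```

Call:
{"api": "step_arm", "payload": {
  "steps": [
    [[0,0,-0.2,0,0,0],[0,0,-0.5,0,0,0],[0,0,-0.9,0,0,0],[0,0,-0.9,0,0,0]]
  ]
}}

```text
clock: 10.5
tool_pos: [0.518, 0.3606, 0.1739]
orientation: [-179.5, 0.3, -77.9]
force: [-0.3, 0.6, 0.1]
opening: 0.0872
gripper_force: 0.0
```

```bash
python3 -c "
from h import *
print(get_obs()['tool_pos'])
plan([.5155,.3585,.168],-78,[.4932,-.2925,.168],-100,7)"
```

```text
[0.51799077 0.36057809 0.17387898]
[0.903, 0.225, -0.0, 0.0, 0.0, 0.11] len mm 93
[0.914, 0.175, -0.0, 0.0, 0.0, 0.11] len mm 93
[0.922, 0.124, -0.0, 0.0, 0.0, 0.11] len mm 93
[0.928, 0.074, -0.0, 0.0, 0.0, 0.11] len mm 93
[0.93, 0.023, -0.0, 0.0, 0.0, 0.11] len mm 93
[0.93, -0.028, -0.0, 0.0, 0.0, 0.11] len mm 93
[0.927, -0.079, -0.0, 0.0, 0.0, 0.11] len mm 93
```

Call:
{"api": "step_arm", "payload": {
  "steps": [
    [[0.3,0.07,0,0,0,0.04],[0.6,0.15,0,0,0,0.08],[0.903,0.225,0,0,0,0.11]]
  ]
}}

```text
clock: 10.8
tool_pos: [0.5121, 0.2646, 0.1677]
orientation: [-180.0, 0.0, -81.1]
force: [1.4, -0.4, -0.1]
opening: 0.0876
gripper_force: 0.0
```

Call:
{"api": "step_arm", "payload": {
  "steps": [
    [[0.45,0.09,0,0,0,0.05],[0.914,0.175,0,0,0,0.11]]
  ]
}}

```text
clock: 11.0
tool_pos: [0.509, 0.1713, 0.1677]
orientation: [-180.0, 0.0, -84.2]
force: [0.4, -0.4, -0.1]
opening: 0.0873
gripper_force: 0.0
```

Call:
{"api": "step_arm", "payload": {
  "steps": [
    [[0.46,0.06,0,0,0,0.05],[0.922,0.124,0,0,0,0.11]]
  ]
}}

```text
clock: 11.2
tool_pos: [0.506, 0.0778, 0.168]
orientation: [-180.0, 0.0, -87.4]
force: [1.7, -0.3, 0.9]
opening: 0.0874
gripper_force: 0.0
```

Call:
{"api": "step_arm", "payload": {
  "steps": [
    [[0.46,0.04,0,0,0,0.05],[0.928,0.074,0,0,0,0.11]]
  ]
}}

```text
clock: 11.4
tool_pos: [0.5028, -0.0152, 0.1681]
orientation: [-179.9, 0.0, -90.5]
force: [1.6, 0.2, -0.5]
opening: 0.0877
gripper_force: 0.0
```

Call:
{"api": "step_arm", "payload": {
  "steps": [
    [[0.46,0.01,0,0,0,0.05],[0.93,0.023,0,0,0,0.11]]
  ]
}}

```text
clock: 11.6
tool_pos: [0.4998, -0.1083, 0.1681]
orientation: [-179.9, 0.0, -93.7]
force: [0.2, -0.0, -0.6]
opening: 0.0874
gripper_force: 0.0
```

Call:
{"api": "step_arm", "payload": {
  "steps": [
    [[0.46,-0.01,0,0,0,0.05],[0.93,-0.028,0,0,0,0.11]]
  ]
}}

```text
clock: 11.8
tool_pos: [0.4965, -0.2013, 0.1681]
orientation: [-179.9, 0.0, -96.9]
force: [1.9, -0.3, -0.0]
opening: 0.0874
gripper_force: 0.0
```

Call:
{"api": "step_arm", "payload": {
  "steps": [
    [[0.4,-0.03,0,0,0,0.05],[0.7,-0.06,0,0,0,0.08],[0.927,-0.079,0,0,0,0.11],[0.927,-0.079,0,0,0,0.11],[0.927,-0.079,0,0,0,0.11],[0.927,-0.079,0,0,0,0.11]]
  ]
}}

```text
clock: 12.4
tool_pos: [0.4937, -0.2919, 0.1678]
orientation: [-180.0, 0.0, -99.9]
force: [-0.8, 0.1, -0.3]
opening: 0.0876
gripper_force: 0.0
```

Run:
```python
from h import *
o=get_obs();print(o['tool_pos'],o['orientation'])
p,d=snapshot('top');np.savez('t3.npz',p=p,d=d)
W=cloud('top',d)
for t,x,y,z in(("12 seated",.5155,.3585,.119),("15",.5132,-.1615,.13)):
    m=(np.hypot(W[...,0]-x,W[...,1]-y)<.02)&(abs(W[...,2]-z)<.008);P=W[m];print(t,len(P),P.mean(0) if len(P) else '')
cv2.imwrite('pics/t3.png',cv2.resize(p[150:225,110:240,::-1],None,fx=5,fy=5))
```

```text
[ 0.49367114 -0.2919396   0.16776111] [-1.79996505e+02  8.02451078e-03 -9.99411567e+01]
12 seated 34 [0.50774662 0.35468042 0.11745583]
15 0
```

View pics/t3.png

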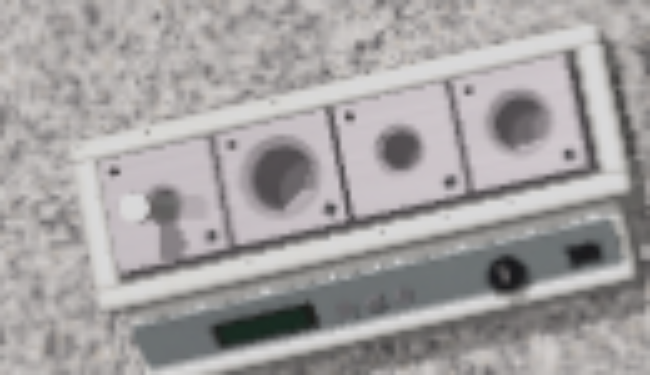

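The thin tube's cap is at crop (132,207) over block_12. It leans slightly within its bore clearance, and its top at z 0.1175 m (expected 0.119) matches a seated tube. Next is tube_50.

Call:
{"api": "step_arm", "payload": {
  "steps": [
    [[0,0,0.3,0,0,0],[0,0,0.6,0,0,0],[0,0,0.85,0,0,0],[0,0,0.97,0,0,0],[0,0,0.97,0,0,0]]
  ]
}}

```text
clock: 12.95
tool_pos: [0.4929, -0.2916, 0.0695]
orientation: [179.8, 0.0, -99.9]
force: [-0.3, 0.1, 0.8]
opening: 0.0877
gripper_force: 0.0
```

Call:
{"api": "step_arm", "payload": {
  "steps": [
    [[0,0,0,0,0,0],[0,0,0,0,0,0],[0,0,0,0,0,0],[0,0,0,0,0,0],[0,0,0,0,0,0],[0,0,0,0,0,0],[0,0,0,0,0,0],[0,0,0,0,0,0]]
  ],
  "jaw": 255
}}

```text
clock: 13.75
tool_pos: [0.4936, -0.2925, 0.0707]
orientation: [180.0, -0.0, -100.0]
force: [-0.3, -0.7, 0.5]
opening: 0.0311
gripper_force: 30.0
```

Call:
{"api": "step_arm", "payload": {
  "steps": [
    [[0,0,-0.15,0,0,0],[0,0,-0.3,0,0,0],[0,0,-0.45,0,0,0],[0,0,-0.6,0,0,0],[0,0,-0.8,0,0,0],[0,0,-0.9,0,0,0],[0,0,-0.9,0,0,0]]
  ]
}}

```text
clock: 14.45
tool_pos: [0.4945, -0.2928, 0.1621]
orientation: [-179.8, -0.0, -100.0]
force: [0.3, 1.3, -0.6]
opening: 0.0314
gripper_force: 30.0
```

Call:
{"api": "step_arm", "payload": {
  "steps": [
    [[0,0,-0.15,0,0,0],[0,0,-0.3,0,0,0],[0,0,-0.45,0,0,0],[0,0,-0.5,0,0,0],[0,0,-0.5,0,0,0]]
  ]
}}

```text
clock: 14.95
tool_pos: [0.4937, -0.2924, 0.2104]
orientation: [-180.0, 0.0, -100.0]
force: [-0.6, -0.1, -0.6]
opening: 0.0314
gripper_force: 30.0
```

Run:
```python
from h import *
o=get_obs();print(o['tool_pos'],o['orientation'])
plan([.4935,-.2925,.211],-100,[.5292,.2950,.211],-78,6)
p,d=snapshot('side')
cv2.imwrite('pics/s4.png',cv2.resize(p[120:300,170:400,::-1],None,fx=3,fy=3))
```

```text
[ 0.49371543 -0.29243895  0.21044673] [-1.79986830e+02  1.26204247e-02 -9.99762562e+01]
[-0.975, 0.111, -0.0, 0.0, 0.0, -0.128] len mm 98
[-0.98, 0.049, -0.0, 0.0, 0.0, -0.128] len mm 98
[-0.981, -0.014, -0.0, 0.0, 0.0, -0.128] len mm 98
[-0.978, -0.077, -0.0, 0.0, 0.0, -0.128] len mm 98
[-0.971, -0.139, -0.0, 0.0, 0.0, -0.128] len mm 98
[-0.96, -0.201, -0.0, 0.0, 0.0, -0.128] len mm 98
```

View pics/s4.png

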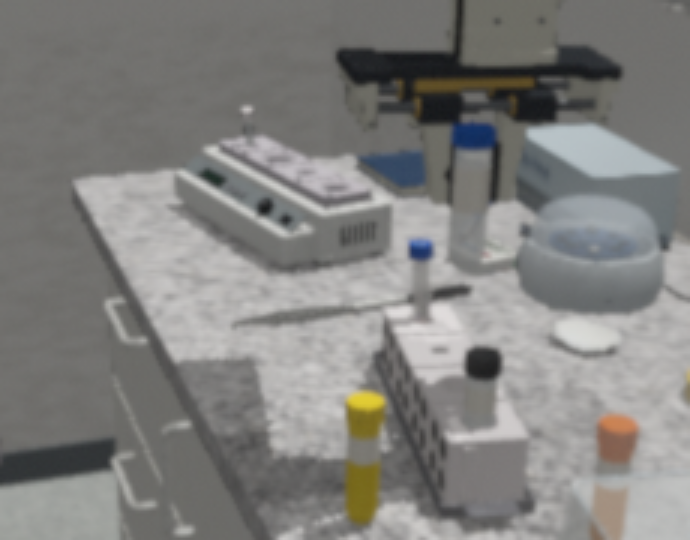

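The side crop shows the 50 ml tube held, nearly upright, at crop (472,190). The 12 mm tube is standing in the bath at (247,120). Carrying on.

Call:
{"api": "step_arm", "payload": {
  "steps": [
    [[-0.2,0.02,0,0,0,-0.03],[-0.45,0.05,0,0,0,-0.06],[-0.7,0.08,0,0,0,-0.09],[-0.975,0.111,0,0,0,-0.128]]
  ]
}}

```text
clock: 15.4
tool_pos: [0.4989, -0.1937, 0.2093]
orientation: [179.9, 0.0, -96.3]
force: [-0.4, 0.4, -0.3]
opening: 0.0316
gripper_force: 30.0
```

Call:
{"api": "step_arm", "payload": {
  "steps": [
    [[-0.325,0.02,0,0,0,-0.04],[-0.65,0.03,0,0,0,-0.08],[-0.98,0.049,0,0,0,-0.128]]
  ]
}}

```text
clock: 15.7
tool_pos: [0.5049, -0.0954, 0.2095]
orientation: [179.9, -0.0, -92.6]
force: [0.3, -0.0, -1.5]
opening: 0.0312
gripper_force: 30.0
```

Call:
{"api": "step_arm", "payload": {
  "steps": [
    [[-0.326,-0.005,0,0,0,-0.04],[-0.652,-0.01,0,0,0,-0.08],[-0.981,-0.014,0,0,0,-0.128]]
  ]
}}

```text
clock: 16.0
tool_pos: [0.5107, 0.0025, 0.2095]
orientation: [179.9, -0.0, -88.9]
force: [0.9, -0.3, -0.4]
opening: 0.0315
gripper_force: 30.0
```

Call:
{"api": "step_arm", "payload": {
  "steps": [
    [[-0.326,-0.025,0,0,0,-0.04],[-0.652,-0.05,0,0,0,-0.08],[-0.978,-0.077,0,0,0,-0.128]]
  ]
}}

```text
clock: 16.3
tool_pos: [0.5166, 0.1004, 0.2095]
orientation: [179.9, -0.0, -85.3]
force: [0.5, 1.2, -0.3]
opening: 0.0316
gripper_force: 30.0
```

Call:
{"api": "step_arm", "payload": {
  "steps": [
    [[-0.325,-0.045,0,0,0,-0.04],[-0.65,-0.09,0,0,0,-0.08],[-0.971,-0.139,0,0,0,-0.128]]
  ]
}}

```text
clock: 16.6
tool_pos: [0.5226, 0.1983, 0.2094]
orientation: [179.9, -0.0, -81.6]
force: [0.4, -0.7, -0.9]
opening: 0.0312
gripper_force: 30.0
```

Call:
{"api": "step_arm", "payload": {
  "steps": [
    [[-0.3,-0.06,0,0,0,-0.04],[-0.6,-0.12,0,0,0,-0.08],[-0.8,-0.17,0,0,0,-0.11],[-0.96,-0.201,0,0,0,-0.128],[-0.96,-0.201,0,0,0,-0.128],[-0.96,-0.201,0,0,0,-0.128],[-0.96,-0.201,0,0,0,-0.128]]
  ]
}}

```text
clock: 17.3
tool_pos: [0.5291, 0.2941, 0.2107]
orientation: [180.0, -0.0, -78.0]
force: [-0.1, 0.2, 0.4]
opening: 0.0308
gripper_force: 30.0
```

Run:
```python
from h import *
o=get_obs();print(o['tool_pos'],o['orientation'])
p,d=snapshot('side')
cv2.imwrite('pics/s5.png',cv2.resize(p[100:220,180:340,::-1],None,fx=5,fy=5))
P=np.array([[.5292,.295,.074],[.5292,.295,.152]]);print((proj('side',P)-[180,100])*5)
```

```text
[0.52907533 0.29412201 0.21066538] [ 1.79977490e+02 -1.24175905e-02 -7.80178491e+01]
[[410.28478998 362.00810328]
 [410.66973079 254.1458118 ]]
```

View pics/s5.png

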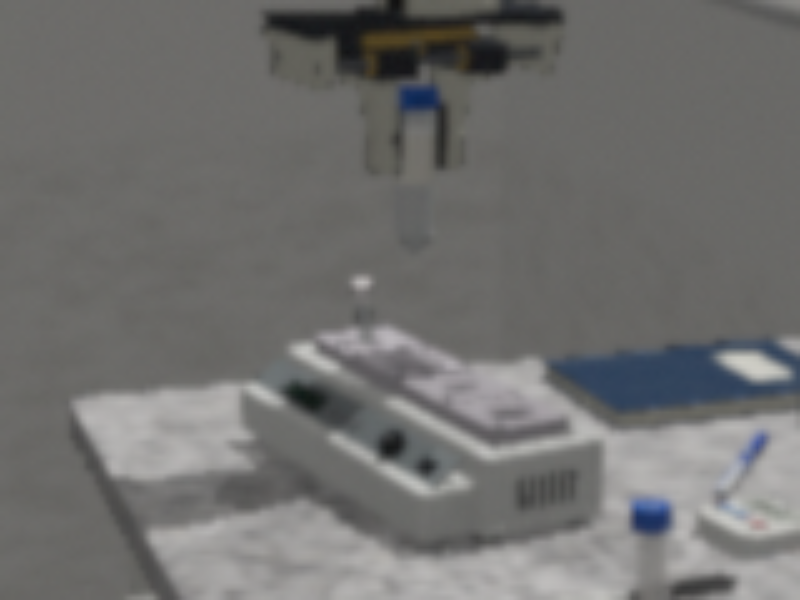

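The 50 ml tube hangs over its bore: foot at crop (415,250), projected bore at (410,362). Lowering it.

Call:
{"api": "step_arm", "payload": {
  "steps": [
    [[0,0,0.2,0,0,0],[0,0,0.4,0,0,0],[0,0,0.6,0,0,0],[0,0,0.75,0,0,0],[0,0,0.75,0,0,0]]
  ]
}}

```text
clock: 17.85
tool_pos: [0.5281, 0.2933, 0.1339]
orientation: [179.8, -0.1, -78.0]
force: [0.3, 0.1, -0.2]
opening: 0.0314
gripper_force: 30.0
```

Call:
{"api": "step_arm", "payload": {
  "steps": [
    [[0,0,0.05,0,0,0],[0,0,0.1,0,0,0],[0,0,0.15,0,0,0],[0,0,0.2,0,0,0],[0,0,0.2,0,0,0]]
  ]
}}

```text
clock: 18.35
tool_pos: [0.5288, 0.2948, 0.1151]
orientation: [179.9, -0.0, -78.0]
force: [-0.1, -0.9, -0.3]
opening: 0.031
gripper_force: 30.0
```

Call:
{"api": "step_arm", "payload": {
  "steps": [
    [[0,0,0.05,0,0,0],[0,0,0.1,0,0,0],[0,0,0.15,0,0,0],[0,0,0.2,0,0,0],[0,0,0.2,0,0,0]]
  ]
}}

```text
clock: 18.85
tool_pos: [0.5287, 0.2947, 0.0948]
orientation: [179.9, -0.0, -78.0]
force: [-1.0, 0.8, -0.0]
opening: 0.0312
gripper_force: 30.0
```

Call:
{"api": "step_arm", "payload": {
  "steps": [
    [[0,0,0.04,0,0,0],[0,0,0.08,0,0,0],[0,0,0.12,0,0,0],[0,0,0.14,0,0,0],[0,0,0.15,0,0,0],[0,0,0.15,0,0,0]]
  ]
}}

```text
clock: 19.45
tool_pos: [0.5291, 0.295, 0.0806]
orientation: [180.0, -0.0, -78.0]
force: [-0.2, 0.3, -0.6]
opening: 0.0313
gripper_force: 30.0
```

Call:
{"api": "step_arm", "payload": {
  "steps": [
    [[0,0,0.01,0,0,0],[0,0,0.01,0,0,0]]
  ]
}}

```text
clock: 19.65
tool_pos: [0.5293, 0.2951, 0.0799]
orientation: [-180.0, 0.0, -78.0]
force: [-0.3, -0.1, 0.3]
opening: 0.0311
gripper_force: 30.0
```

Call:
{"api": "step_arm", "payload": {
  "steps": [
    [[0,0,0,0,0,0],[0,0,0,0,0,0],[0,0,0,0,0,0],[0,0,0,0,0,0],[0,0,0,0,0,0],[0,0,0,0,0,0],[0,0,0,0,0,0],[0,0,0,0,0,0]]
  ],
  "jaw": 0
}}

```text
clock: 20.45
tool_pos: [0.5292, 0.295, 0.0797]
orientation: [180.0, -0.0, -78.0]
force: [-0.1, 0.3, -0.7]
opening: 0.0861
gripper_force: 0.0
```

Call:
{"api": "step_arm", "payload": {
  "steps": [
    [[0,0,-0.2,0,0,0],[0,0,-0.5,0,0,0],[0,0,-0.9,0,0,0],[0,0,-0.9,0,0,0],[0,0,-0.9,0,0,0],[0,0,-0.9,0,0,0]]
  ]
}}

```text
clock: 21.05
tool_pos: [0.5287, 0.2947, 0.1691]
orientation: [179.9, -0.0, -78.0]
force: [-0.1, 0.2, -0.2]
opening: 0.0878
gripper_force: 0.0
```

```bash
python3 -c "
from h import *
plan([.5292,.2950,.170],-78,[.5132,-.1615,.170],-100,5)"
```

```text
[0.886, 0.221, -0.0, 0.0, 0.0, 0.154] len mm 91
[0.901, 0.152, -0.0, 0.0, 0.0, 0.154] len mm 91
[0.91, 0.083, -0.0, 0.0, 0.0, 0.154] len mm 91
[0.913, 0.013, -0.0, 0.0, 0.0, 0.154] len mm 91
[0.912, -0.057, -0.0, 0.0, 0.0, 0.154] len mm 91
```

Call:
{"api": "step_arm", "payload": {
  "steps": [
    [[0.3,0.07,0,0,0,0.05],[0.6,0.15,0,0,0,0.1],[0.886,0.221,0,0,0,0.154]]
  ]
}}

```text
clock: 21.35
tool_pos: [0.5251, 0.2024, 0.1682]
orientation: [179.9, -0.1, -82.4]
force: [1.5, -0.2, 0.0]
opening: 0.0877
gripper_force: 0.0
```

Call:
{"api": "step_arm", "payload": {
  "steps": [
    [[0.45,0.08,0,0,0,0.08],[0.901,0.152,0,0,0,0.154]]
  ]
}}

```text
clock: 21.55
tool_pos: [0.5219, 0.1109, 0.1684]
orientation: [179.9, -0.1, -86.8]
force: [0.8, -1.2, -0.2]
opening: 0.0875
gripper_force: 0.0
```

Call:
{"api": "step_arm", "payload": {
  "steps": [
    [[0.45,0.04,0,0,0,0.08],[0.91,0.083,0,0,0,0.154]]
  ]
}}

```text
clock: 21.75
tool_pos: [0.5187, 0.0194, 0.1687]
orientation: [179.9, -0.0, -91.3]
force: [1.3, 0.1, 0.0]
opening: 0.0876
gripper_force: 0.0
```

Call:
{"api": "step_arm", "payload": {
  "steps": [
    [[0.45,0.01,0,0,0,0.08],[0.913,0.013,0,0,0,0.154]]
  ]
}}

```text
clock: 21.95
tool_pos: [0.5154, -0.0719, 0.1687]
orientation: [179.9, -0.0, -95.7]
force: [2.2, -0.3, -0.6]
opening: 0.0878
gripper_force: 0.0
```

Call:
{"api": "step_arm", "payload": {
  "steps": [
    [[0.4,-0.03,0,0,0,0.08],[0.7,-0.05,0,0,0,0.12],[0.912,-0.057,0,0,0,0.154],[0.912,-0.057,0,0,0,0.154],[0.912,-0.057,0,0,0,0.154],[0.912,-0.057,0,0,0,0.154]]
  ]
}}

```text
clock: 22.55
tool_pos: [0.513, -0.161, 0.1691]
orientation: [179.9, -0.0, -100.0]
force: [-0.2, -1.2, -0.3]
opening: 0.0874
gripper_force: 0.0
```

Run:
```python
from h import *
o=get_obs();print(o['tool_pos'],o['orientation'])
p,d=snapshot('top');W=cloud('top',d)
for t,x,y,z in(("12",.51,.356,.119),("50",.5292,.295,.137)):
    m=(np.hypot(W[...,0]-x,W[...,1]-y)<.025)&(abs(W[...,2]-z)<.01);P=W[m];print(t,len(P),P.mean(0) if len(P) else '')
```

```text
[ 0.51297099 -0.16095288  0.16911029] [ 1.79932684e+02 -6.32501641e-03 -1.00001349e+02]
12 35 [0.50781839 0.35437431 0.11763424]
50 158 [0.52317576 0.29146966 0.1356398 ]
```

Call:
{"api": "step_arm", "payload": {
  "steps": [
    [[0,0,0.3,0,0,0],[0,0,0.6,0,0,0],[0,0,0.85,0,0,0],[0,0,0.98,0,0,0],[0,0,0.98,0,0,0],[0,0,0.98,0,0,0]]
  ]
}}

```text
clock: 23.2
tool_pos: [0.5136, -0.1609, 0.0721]
orientation: [180.0, -0.0, -99.9]
force: [0.4, 1.0, 0.9]
opening: 0.0875
gripper_force: 0.0
```

Call:
{"api": "step_arm", "payload": {
  "steps": [
    [[0,0,0,0,0,0],[0,0,0,0,0,0],[0,0,0,0,0,0],[0,0,0,0,0,0],[0,0,0,0,0,0],[0,0,0,0,0,0],[0,0,0,0,0,0],[0,0,0,0,0,0],[0,0,0,0,0,0]]
  ],
  "jaw": 255
}}

```text
clock: 24.1
tool_pos: [0.5133, -0.1614, 0.0717]
orientation: [-180.0, 0.0, -100.0]
force: [0.6, -0.4, -0.3]
opening: 0.0213
gripper_force: 10.5
```

Call:
{"api": "step_arm", "payload": {
  "steps": [
    [[0,0,-0.15,0,0,0],[0,0,-0.3,0,0,0],[0,0,-0.45,0,0,0],[0,0,-0.6,0,0,0],[0,0,-0.8,0,0,0],[0,0,-0.9,0,0,0],[0,0,-0.9,0,0,0]]
  ]
}}

```text
clock: 24.8
tool_pos: [0.5141, -0.1614, 0.1631]
orientation: [-179.8, 0.0, -100.0]
force: [-0.2, -0.6, -1.3]
opening: 0.0191
gripper_force: 29.8
```

Run:
```python
from h import *
o=get_obs();print(o['tool_pos'],o['orientation'])
plan([.5133,-.1615,.161],-100,[.5426,.2324,.200],-78,5)
p,d=snapshot('side')
cv2.imwrite('pics/s6.png',cv2.resize(p[120:300,170:400,::-1],None,fx=3,fy=3))
```

```text
[ 0.51411279 -0.16144011  0.16305853] [-1.79843093e+02  2.61616818e-02 -1.00021877e+02]
[-0.786, 0.079, -0.078, 0.0, 0.0, -0.154] len mm 79
[-0.79, 0.019, -0.078, 0.0, 0.0, -0.154] len mm 79
[-0.789, -0.042, -0.078, 0.0, 0.0, -0.154] len mm 79
[-0.783, -0.102, -0.078, 0.0, 0.0, -0.154] len mm 79
[-0.773, -0.162, -0.078, 0.0, 0.0, -0.154] len mm 79
```

View pics/s6.png

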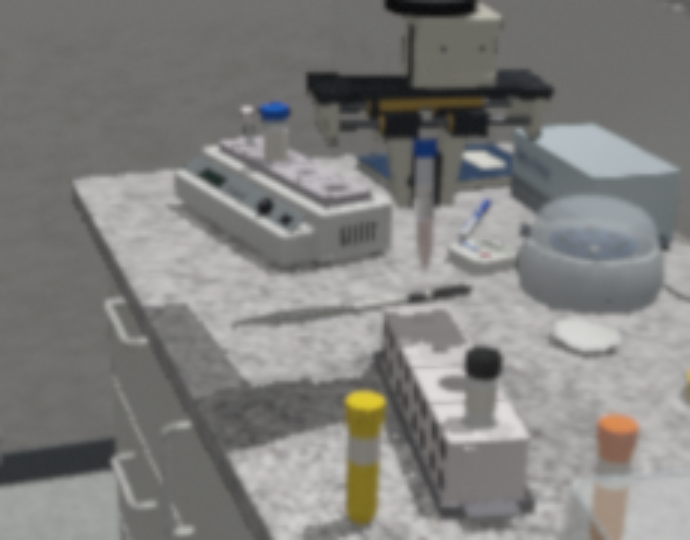

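The side crop shows tube_15 held upright at crop (425,205), and tubes 12 and 50 standing in the bath. Carrying on.

Call:
{"api": "step_arm", "payload": {
  "steps": [
    [[-0.15,0.02,-0.02,0,0,-0.04],[-0.35,0.04,-0.04,0,0,-0.08],[-0.55,0.06,-0.06,0,0,-0.12],[-0.786,0.079,-0.078,0,0,-0.154]]
  ]
}}

```text
clock: 25.25
tool_pos: [0.5183, -0.0822, 0.1682]
orientation: [179.9, -0.0, -95.6]
force: [0.5, -0.3, -0.4]
opening: 0.0191
gripper_force: 29.8
```

Call:
{"api": "step_arm", "payload": {
  "steps": [
    [[-0.26,0.006,-0.03,0,0,-0.05],[-0.52,0.012,-0.05,0,0,-0.1],[-0.79,0.019,-0.078,0,0,-0.154]]
  ]
}}

```text
clock: 25.55
tool_pos: [0.5242, -0.003, 0.176]
orientation: [179.9, -0.0, -91.2]
force: [0.9, 0.5, -0.5]
opening: 0.0194
gripper_force: 29.8
```

Call:
{"api": "step_arm", "payload": {
  "steps": [
    [[-0.26,-0.014,-0.03,0,0,-0.05],[-0.52,-0.028,-0.05,0,0,-0.1],[-0.789,-0.042,-0.078,0,0,-0.154]]
  ]
}}

```text
clock: 25.85
tool_pos: [0.5301, 0.0758, 0.1838]
orientation: [179.9, -0.0, -86.7]
force: [1.0, -0.1, -0.1]
opening: 0.0193
gripper_force: 29.8
```

Call:
{"api": "step_arm", "payload": {
  "steps": [
    [[-0.26,-0.034,-0.03,0,0,-0.05],[-0.52,-0.068,-0.05,0,0,-0.1],[-0.783,-0.102,-0.078,0,0,-0.154]]
  ]
}}

```text
clock: 26.15
tool_pos: [0.536, 0.1546, 0.1915]
orientation: [179.9, -0.0, -82.3]
force: [0.0, 0.0, -0.0]
opening: 0.0189
gripper_force: 29.8
```

Call:
{"api": "step_arm", "payload": {
  "steps": [
    [[-0.25,-0.05,-0.03,0,0,-0.05],[-0.5,-0.1,-0.05,0,0,-0.1],[-0.65,-0.14,-0.07,0,0,-0.13],[-0.773,-0.162,-0.078,0,0,-0.154],[-0.773,-0.162,-0.078,0,0,-0.154],[-0.773,-0.162,-0.078,0,0,-0.154],[-0.773,-0.162,-0.078,0,0,-0.154]]
  ]
}}

```text
clock: 26.85
tool_pos: [0.5423, 0.2316, 0.2005]
orientation: [180.0, -0.0, -78.0]
force: [0.4, 0.6, -1.0]
opening: 0.0192
gripper_force: 29.8
```

Run:
```python
from h import *
o=get_obs();print(o['tool_pos'],o['orientation'],o['opening'])
p,d=snapshot('side')
cv2.imwrite('pics/s7.png',cv2.resize(p[100:220,180:340,::-1],None,fx=5,fy=5))
P=np.array([[.5426,.2324,.074],[.5426,.2324,.14],[.5426,.2324,.259]]);print((proj('side',P)-[180,100])*5)
```

```text
[0.54227923 0.23164631 0.20053916] [ 1.79970436e+02 -1.24701767e-02 -7.80182248e+01] 0.019197607136258853
[[456.24429146 385.47289646]
 [457.3074714  291.72379075]
 [459.32658632 115.11977234]]
```

View pics/s7.png

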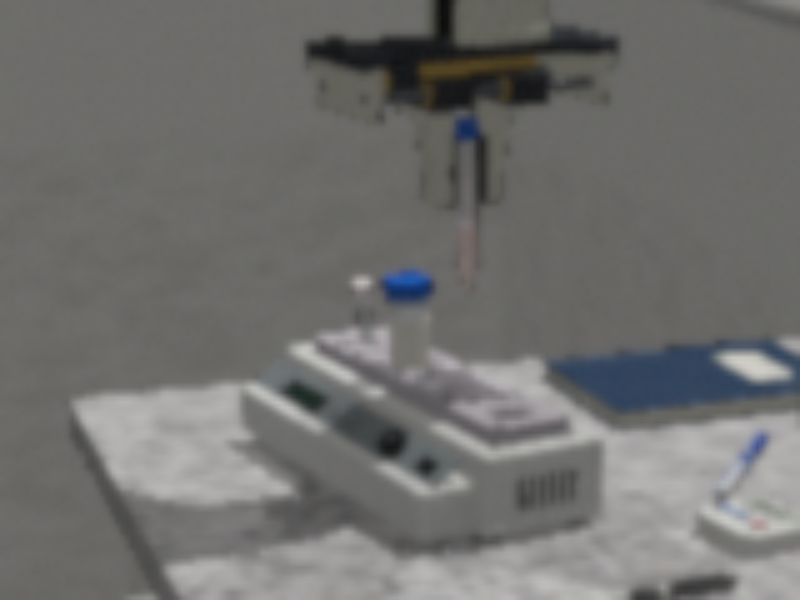

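The foot is at crop (467,290), about 10 px right of the predicted (457,292). Before lowering, I'll check numerically whether that is side-camera bias, using the bore positions.

Run:
```python
from h import *
p=np.load("side0.npz")["p"];g=cv2.cvtColor(p,cv2.COLOR_RGB2GRAY)
q,_=snapshot('side');g2=cv2.cvtColor(q,cv2.COLOR_RGB2GRAY)
for n,c in(("25",(.556,.1698,.074)),("15",(.5426,.2324,.074))):
    u,v=proj('side',[c])[0].round(1);print(n,u,v);u,v=int(round(u)),int(round(v))
    print(g2[v-5:v+6,u-9:u+14])
# rack tube cap in side view vs top-derived position
hsv=cv2.cvtColor(p,cv2.COLOR_RGB2HSV);m=(hsv[...,0]>100)&(hsv[...,0]<125)&(hsv[...,1]>120)
n,l,s,c=cv2.connectedComponentsWithStats(m.astype(np.uint8));print([(s[i],c[i].round(1)) for i in range(1,n) if s[i,4]>20])
print(proj('side',[[.5132,-.1615,.123],[.4932,-.2925,.121],[.4813,-.3545,.107]]))
```

```text
25 281.1 182.1
[[108 112 116 122 129 140 151 167 174 175 172 171 175 179 181 179 173 159
  129 101  91  88  86]
 [108 110 113 117 120 122 127 136 144 154 155 159 171 179 182 181 179 171
  156 134 116  97  90]
 [115 109 107 114 125 128 128 127 130 140 152 152 157 167 172 173 170 166
  163 159 151 125 103]
 [139 131 128 136 151 153 151 149 148 149 154 152 152 158 163 166 165 164
  164 166 165 154 130]
 [155 158 158 161 161 156 149 144 141 139 139 137 137 144 152 162 164 165
  166 169 170 168 158]
 [142 155 161 164 162 153 136 122 114 112 115 115 120 131 145 157 164 165
  165 164 162 164 166]
 [110 126 142 154 158 154 141 124 121 122 124 124 130 139 147 154 156 154
  151 146 137 144 164]
 [ 93  98 110 125 141 150 147 134 135 145 147 144 143 142 138 133 129 121
  113 109 106 126 162]
 [105  94  92  97 108 121 123 115 116 127 129 121 114 110 105 101  98  93
   92  93  96 118 156]
 [144 124 104  93  92  94  97  95  95  99  99  95  92  91  92  94  96  99
  102 108 116 129 154]
 [175 164 142 118 102  93  90  91  93  93  95  96 100 108 114 120 129 139
  144 148 154 159 172]]
15 271.2 177.1
[[
[... 742 characters left out ...]
 128 127
  130 140 152 152 157]
 [ 95  91  89  90  90  91  90  94 113 130 139 131 128 136 151 153 151 149
  148 149 154 152 152]
 [107 101  94  91  89  88  90 103 128 146 155 158 158 161 161 156 149 144
  141 139 139 137 137]
 [117 116 107 101  93  90  91  95 109 125 142 155 161 164 162 153 136 122
  114 112 115 115 120]]
[(array([307, 201,   6,   5,  27], dtype=int32), array([309.5, 202.9])), (array([318, 218,  13,   7,  65], dtype=int32), array([323.7, 221.2])), (array([511, 277,  49,  61, 550], dtype=int32), array([532.5, 300.7])), (array([550, 347,  10,  16, 121], dtype=int32), array([555.4, 353.8]))]
[[308.94231362 203.02311911]
 [323.08130196 223.63674712]
 [329.62175749 240.71552449]]
```

The block_25 bore shows in the side view about 0.4 px from its projection, so tube_15 really may be about 3-4 mm off. The pointed foot still clears the bore edge, so I'll lower in small steps and watch the force.

Call:
{"api": "step_arm", "payload": {
  "steps": [
    [[0,0,0.2,0,0,0],[0,0,0.4,0,0,0],[0,0,0.55,0,0,0],[0,0,0.65,0,0,0],[0,0,0.65,0,0,0]]
  ]
}}

```text
clock: 27.45
tool_pos: [0.5418, 0.2316, 0.1345]
orientation: [179.9, -0.1, -78.0]
force: [0.8, -0.5, -1.1]
opening: 0.0195
gripper_force: 29.8
```

Call:
{"api": "step_arm", "payload": {
  "steps": [
    [[0,0,0.03,0,0,0],[0,0,0.06,0,0,0],[0,0,0.09,0,0,0],[0,0,0.12,0,0,0],[0,0,0.15,0,0,0],[0,0,0.15,0,0,0]]
  ]
}}

```text
clock: 28.05
tool_pos: [0.5423, 0.2325, 0.1204]
orientation: [180.0, -0.0, -78.0]
force: [0.4, 0.1, -0.3]
opening: 0.0193
gripper_force: 29.8
```

Run:
```python
from h import *
o=get_obs();print(o['tool_pos'],o['force'],o['moment'])
p,d=snapshot('side')
print("cam right in world",cv2.Rodrigues(calibration('side')['rvec'])[0][0])
cv2.imwrite('pics/s8.png',cv2.resize(p[125:205,220:320,::-1],None,fx=7,fy=7,interpolation=cv2.INTER_CUBIC))
```

```text
[0.5423141  0.23248927 0.12036884] [ 0.4376451   0.08005492 -0.25031818] [ 0.18814453  0.21749033 -0.00974529]
cam right in world [ 0.94344782 -0.33110044  0.01669454]
```

View pics/s8.png

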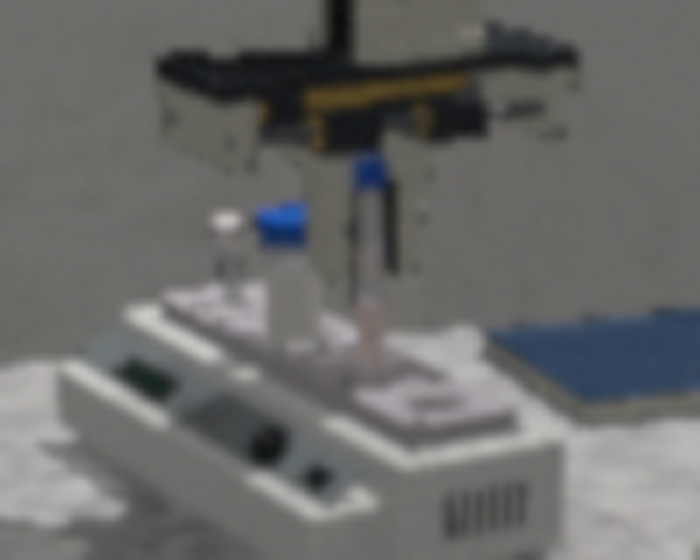

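The foot is entering the block_15 bore at crop (371,365), with no contact force. Continuing down.

Call:
{"api": "step_arm", "payload": {
  "steps": [
    [[0,0,0.03,0,0,0],[0,0,0.06,0,0,0],[0,0,0.09,0,0,0],[0,0,0.12,0,0,0],[0,0,0.12,0,0,0]]
  ]
}}

```text
clock: 28.6
tool_pos: [0.5423, 0.2325, 0.1082]
orientation: [180.0, -0.0, -78.0]
force: [0.3, 1.1, -0.8]
opening: 0.019
gripper_force: 29.9
```

Call:
{"api": "step_arm", "payload": {
  "steps": [
    [[0,0,0.03,0,0,0],[0,0,0.06,0,0,0],[0,0,0.09,0,0,0],[0,0,0.12,0,0,0],[0,0,0.12,0,0,0]]
  ]
}}

```text
clock: 29.1
tool_pos: [0.5422, 0.2323, 0.0962]
orientation: [180.0, -0.0, -78.0]
force: [-1.2, 1.5, -1.8]
opening: 0.0189
gripper_force: 29.9
```

Call:
{"api": "step_arm", "payload": {
  "steps": [
    [[0,0,0.03,0,0,0],[0,0,0.06,0,0,0],[0,0,0.09,0,0,0],[0,0,0.12,0,0,0],[0,0,0.14,0,0,0],[0,0,0.14,0,0,0]]
  ]
}}

```text
clock: 29.7
tool_pos: [0.5423, 0.2324, 0.0823]
orientation: [180.0, -0.0, -78.0]
force: [-0.4, 0.6, -1.4]
opening: 0.0192
gripper_force: 29.9
```

Call:
{"api": "step_arm", "payload": {
  "steps": [
    [[0,0,0.013,0,0,0],[0,0,0.013,0,0,0]]
  ]
}}

```text
clock: 29.9
tool_pos: [0.5424, 0.2324, 0.0813]
orientation: [180.0, -0.0, -78.0]
force: [-0.3, 0.6, -1.1]
opening: 0.0193
gripper_force: 29.9
```

Call:
{"api": "step_arm", "payload": {
  "steps": [
    [[0,0,0,0,0,0],[0,0,0,0,0,0],[0,0,0,0,0,0],[0,0,0,0,0,0],[0,0,0,0,0,0],[0,0,0,0,0,0],[0,0,0,0,0,0],[0,0,0,0,0,0]]
  ],
  "jaw": 0
}}

```text
clock: 30.7
tool_pos: [0.5424, 0.2325, 0.0815]
orientation: [180.0, -0.0, -78.0]
force: [-0.3, 0.1, -1.0]
opening: 0.0775
gripper_force: 0.0
```

Call:
{"api": "step_arm", "payload": {
  "steps": [
    [[0,0,-0.2,0,0,0],[0,0,-0.5,0,0,0],[0,0,-0.9,0,0,0],[0,0,-0.9,0,0,0],[0,0,-0.9,0,0,0],[0,0,-0.9,0,0,0]]
  ]
}}

```text
clock: 31.3
tool_pos: [0.5419, 0.2322, 0.1708]
orientation: [179.9, -0.0, -78.0]
force: [0.0, -0.4, 0.4]
opening: 0.0874
gripper_force: 0.0
```

```bash
python3 -c "
from h import *
print(get_obs()['tool_pos'])
plan([.5424,.2324,.170],-78,[.4813,-.3545,.170],-100,6)"
```

```text
[0.54193207 0.23218481 0.17075545]
[0.936, 0.303, -0.0, 0.0, 0.0, 0.128] len mm 98
[0.953, 0.243, -0.0, 0.0, 0.0, 0.128] len mm 98
[0.967, 0.181, -0.0, 0.0, 0.0, 0.128] len mm 98
[0.976, 0.119, -0.0, 0.0, 0.0, 0.128] len mm 98
[0.982, 0.056, -0.0, 0.0, 0.0, 0.128] len mm 98
[0.983, -0.007, -0.0, 0.0, 0.0, 0.128] len mm 98
```

Call:
{"api": "step_arm", "payload": {
  "steps": [
    [[0.3,0.1,0,0,0,0.04],[0.6,0.2,0,0,0,0.08],[0.936,0.303,0,0,0,0.128]]
  ]
}}

```text
clock: 31.6
tool_pos: [0.5314, 0.1336, 0.17]
orientation: [179.9, -0.1, -81.6]
force: [0.6, -1.1, -0.2]
opening: 0.0876
gripper_force: 0.0
```

Call:
{"api": "step_arm", "payload": {
  "steps": [
    [[0.47,0.12,0,0,0,0.06],[0.953,0.243,0,0,0,0.128]]
  ]
}}

```text
clock: 31.8
tool_pos: [0.5211, 0.0353, 0.1702]
orientation: [179.9, -0.0, -85.3]
force: [2.3, -0.6, 0.1]
opening: 0.0878
gripper_force: 0.0
```

Call:
{"api": "step_arm", "payload": {
  "steps": [
    [[0.48,0.09,0,0,0,0.06],[0.967,0.181,0,0,0,0.128]]
  ]
}}

```text
clock: 32.0
tool_pos: [0.5108, -0.0629, 0.1704]
orientation: [179.9, -0.0, -89.0]
force: [1.3, -0.7, -0.8]
opening: 0.0874
gripper_force: 0.0
```

Call:
{"api": "step_arm", "payload": {
  "steps": [
    [[0.48,0.06,0,0,0,0.06],[0.976,0.119,0,0,0,0.128]]
  ]
}}

```text
clock: 32.2
tool_pos: [0.5007, -0.1606, 0.1704]
orientation: [179.9, -0.0, -92.7]
force: [1.4, 0.2, -1.0]
opening: 0.0878
gripper_force: 0.0
```

Call:
{"api": "step_arm", "payload": {
  "steps": [
    [[0.49,0.03,0,0,0,0.06],[0.982,0.056,0,0,0,0.128]]
  ]
}}

```text
clock: 32.4
tool_pos: [0.4906, -0.2585, 0.1703]
orientation: [179.9, 0.0, -96.4]
force: [2.3, 0.6, -0.3]
opening: 0.0877
gripper_force: 0.0
```

Call:
{"api": "step_arm", "payload": {
  "steps": [
    [[0.4,0,0,0,0,0.06],[0.75,0,0,0,0,0.1],[0.983,-0.007,0,0,0,0.128],[0.983,-0.007,0,0,0,0.128],[0.983,-0.007,0,0,0,0.128],[0.983,-0.007,0,0,0,0.128]]
  ]
}}

```text
clock: 33.0
tool_pos: [0.4814, -0.3537, 0.1707]
orientation: [179.9, 0.0, -99.9]
force: [0.2, -0.5, -0.2]
opening: 0.0875
gripper_force: 0.0
```

Run:
```python
from h import *
o=get_obs();print(o['tool_pos'],o['orientation'])
p,d=snapshot('top');W=cloud('top',d)
for t,x,y,z in(("12",.51,.356,.119),("50",.5292,.295,.137),("15",.5426,.2324,.139)):
    m=(np.hypot(W[...,0]-x,W[...,1]-y)<.025)&(abs(W[...,2]-z)<.01);P=W[m];print(t,len(P),P.mean(0) if len(P) else '')
```

```text
[ 0.48141503 -0.35371218  0.17074437] [ 1.79926326e+02  2.26974753e-02 -9.99386254e+01]
12 34 [0.50797112 0.35484345 0.11687213]
50 158 [0.52317431 0.2914357  0.13564167]
15 74 [0.53042078 0.23734266 0.13741363]
```

Call:
{"api": "step_arm", "payload": {
  "steps": [
    [[0,0,0.3,0,0,0],[0,0,0.6,0,0,0],[0,0,0.8,0,0,0],[0,0,0.86,0,0,0],[0,0,0.86,0,0,0],[0,0,0.86,0,0,0]]
  ]
}}

```text
clock: 33.65
tool_pos: [0.4826, -0.3545, 0.0866]
orientation: [-179.9, -0.0, -99.9]
force: [-0.2, -0.1, -0.3]
opening: 0.0877
gripper_force: 0.0
```

Call:
{"api": "step_arm", "payload": {
  "steps": [
    [[0,0,0,0,0,0],[0,0,0,0,0,0],[0,0,0,0,0,0],[0,0,0,0,0,0],[0,0,0,0,0,0],[0,0,0,0,0,0],[0,0,0,0,0,0],[0,0,0,0,0,0],[0,0,0,0,0,0]]
  ],
  "jaw": 255
}}

```text
clock: 34.55
tool_pos: [0.4817, -0.3545, 0.0854]
orientation: [180.0, 0.0, -100.0]
force: [-0.6, -0.0, -1.1]
opening: 0.0265
gripper_force: 30.0
```

Call:
{"api": "step_arm", "payload": {
  "steps": [
    [[0,0,-0.15,0,0,0],[0,0,-0.3,0,0,0],[0,0,-0.45,0,0,0],[0,0,-0.6,0,0,0],[0,0,-0.8,0,0,0],[0,0,-0.9,0,0,0],[0,0,-0.9,0,0,0]]
  ]
}}

```text
clock: 35.25
tool_pos: [0.4825, -0.3548, 0.1769]
orientation: [-179.8, -0.0, -100.0]
force: [0.8, 0.0, -1.2]
opening: 0.0259
gripper_force: 30.0
```

Run:
```python
from h import *
o=get_obs();print(o['tool_pos'],o['orientation'],o['opening'])
plan([.4815,-.3545,.174],-100,[.5560,.1698,.200],-78,6)
```

```text
[ 0.48247531 -0.35481048  0.17687882] [-1.79842846e+02 -3.15789917e-02 -9.99612701e+01] 0.0259092452714632
[-0.882, 0.029, -0.043, 0.0, 0.0, -0.128] len mm 88
[-0.882, -0.027, -0.043, 0.0, 0.0, -0.128] len mm 88
[-0.879, -0.083, -0.043, 0.0, 0.0, -0.128] len mm 88
[-0.872, -0.139, -0.043, 0.0, 0.0, -0.128] len mm 88
[-0.861, -0.195, -0.043, 0.0, 0.0, -0.128] len mm 88
[-0.847, -0.25, -0.043, 0.0, 0.0, -0.128] len mm 88
```

Call:
{"api": "step_arm", "payload": {
  "steps": [
    [[-0.2,0.01,-0.01,0,0,-0.03],[-0.4,0.02,-0.02,0,0,-0.06],[-0.63,0.02,-0.03,0,0,-0.09],[-0.882,0.029,-0.043,0,0,-0.128]]
  ]
}}

```text
clock: 35.65
tool_pos: [0.4935, -0.2663, 0.1784]
orientation: [179.9, 0.0, -96.3]
force: [0.9, 1.1, -0.6]
opening: 0.0259
gripper_force: 30.0
```

Call:
{"api": "step_arm", "payload": {
  "steps": [
    [[-0.3,-0.01,-0.015,0,0,-0.04],[-0.6,-0.02,-0.03,0,0,-0.08],[-0.882,-0.027,-0.043,0,0,-0.128]]
  ]
}}

```text
clock: 35.95
tool_pos: [0.5059, -0.1784, 0.1829]
orientation: [179.9, 0.0, -92.6]
force: [1.5, -0.6, -0.4]
opening: 0.0261
gripper_force: 30.0
```

Call:
{"api": "step_arm", "payload": {
  "steps": [
    [[-0.3,-0.03,-0.015,0,0,-0.04],[-0.6,-0.055,-0.03,0,0,-0.08],[-0.879,-0.083,-0.043,0,0,-0.128]]
  ]
}}

```text
clock: 36.25
tool_pos: [0.5182, -0.091, 0.1873]
orientation: [179.9, 0.0, -88.9]
force: [1.1, 0.4, -1.1]
opening: 0.0265
gripper_force: 30.0
```

Call:
{"api": "step_arm", "payload": {
  "steps": [
    [[-0.3,-0.045,-0.015,0,0,-0.04],[-0.6,-0.09,-0.03,0,0,-0.08],[-0.872,-0.139,-0.043,0,0,-0.128]]
  ]
}}

```text
clock: 36.55
tool_pos: [0.5306, -0.0036, 0.1916]
orientation: [179.9, 0.0, -85.2]
force: [0.4, 0.2, -0.7]
opening: 0.0266
gripper_force: 30.0
```

Call:
{"api": "step_arm", "payload": {
  "steps": [
    [[-0.3,-0.065,-0.015,0,0,-0.04],[-0.6,-0.13,-0.03,0,0,-0.08],[-0.861,-0.195,-0.043,0,0,-0.128]]
  ]
}}

```text
clock: 36.85
tool_pos: [0.543, 0.0838, 0.1958]
orientation: [179.9, -0.0, -81.6]
force: [0.4, -0.2, -0.2]
opening: 0.026
gripper_force: 30.0
```

Call:
{"api": "step_arm", "payload": {
  "steps": [
    [[-0.28,-0.08,-0.015,0,0,-0.04],[-0.5,-0.15,-0.03,0,0,-0.08],[-0.7,-0.21,-0.04,0,0,-0.11],[-0.847,-0.25,-0.043,0,0,-0.128],[-0.847,-0.25,-0.043,0,0,-0.128],[-0.847,-0.25,-0.043,0,0,-0.128],[-0.847,-0.25,-0.043,0,0,-0.128]]
  ]
}}

```text
clock: 37.55
tool_pos: [0.5557, 0.1693, 0.2011]
orientation: [180.0, -0.0, -78.0]
force: [0.1, -0.3, -0.3]
opening: 0.026
gripper_force: 30.0
```

Run:
```python
from h import *
o=get_obs();print(o['tool_pos'],o['orientation'],o['opening'])
p,d=snapshot('side')
cv2.imwrite('pics/s9.png',cv2.resize(p[120:200,230:330,::-1],None,fx=7,fy=7,interpolation=cv2.INTER_CUBIC))
P=np.array([[.5560,.1698,.074],[.556,.1698,.131],[.556,.1698,.231]]);print((proj('side',P)-[230,120]+.5)*7)
```

```text
[0.55569617 0.16930071 0.20105109] [ 1.79972994e+02 -7.47770964e-03 -7.80070924e+01] 0.025961707079999896
[[361.03978172 438.29868566]
 [363.34511562 321.71184251]
 [367.54420267 109.11803228]]
```

View pics/s9.png

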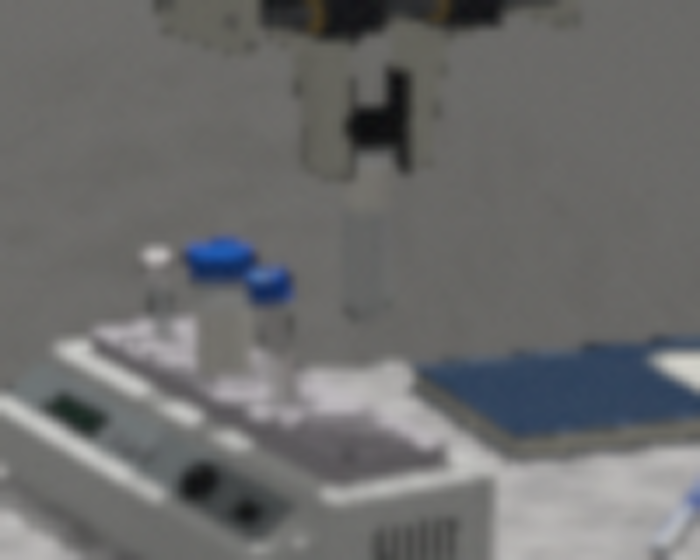

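The black-capped tube hangs with its foot at crop (368,318), against a predicted bore axis of (363,322). The other three stand in the bath. Lowering.

Call:
{"api": "step_arm", "payload": {
  "steps": [
    [[0,0,0.2,0,0,0],[0,0,0.4,0,0,0],[0,0,0.53,0,0,0],[0,0,0.53,0,0,0]]
  ]
}}

```text
clock: 38.0
tool_pos: [0.5549, 0.1689, 0.1465]
orientation: [179.8, -0.1, -78.0]
force: [-0.0, 0.3, -0.1]
opening: 0.0264
gripper_force: 30.0
```

Call:
{"api": "step_arm", "payload": {
  "steps": [
    [[0,0,0.03,0,0,0],[0,0,0.06,0,0,0],[0,0,0.09,0,0,0],[0,0,0.12,0,0,0],[0,0,0.12,0,0,0],[0,0,0.12,0,0,0]]
  ]
}}

```text
clock: 38.6
tool_pos: [0.556, 0.17, 0.1363]
orientation: [-180.0, -0.0, -78.0]
force: [0.2, 0.2, -0.8]
opening: 0.0266
gripper_force: 30.0
```

Call:
{"api": "step_arm", "payload": {
  "steps": [
    [[0,0,0.03,0,0,0],[0,0,0.06,0,0,0],[0,0,0.09,0,0,0],[0,0,0.12,0,0,0],[0,0,0.12,0,0,0]]
  ]
}}

```text
clock: 39.1
tool_pos: [0.5556, 0.1698, 0.1236]
orientation: [179.9, -0.0, -78.0]
force: [0.0, 0.6, -0.3]
opening: 0.026
gripper_force: 30.0
```

Call:
{"api": "step_arm", "payload": {
  "steps": [
    [[0,0,0.03,0,0,0],[0,0,0.06,0,0,0],[0,0,0.09,0,0,0],[0,0,0.12,0,0,0],[0,0,0.12,0,0,0]]
  ]
}}

```text
clock: 39.6
tool_pos: [0.5556, 0.1698, 0.1117]
orientation: [179.9, -0.0, -78.0]
force: [0.2, 0.4, -1.3]
opening: 0.0263
gripper_force: 30.0
```

Call:
{"api": "step_arm", "payload": {
  "steps": [
    [[0,0,0.03,0,0,0],[0,0,0.06,0,0,0],[0,0,0.09,0,0,0],[0,0,0.12,0,0,0],[0,0,0.12,0,0,0],[0,0,0.12,0,0,0]]
  ]
}}

```text
clock: 40.2
tool_pos: [0.5559, 0.1699, 0.1002]
orientation: [180.0, -0.0, -78.0]
force: [0.5, 0.7, 0.2]
opening: 0.0261
gripper_force: 30.0
```

Call:
{"api": "step_arm", "payload": {
  "steps": [
    [[0,0,0.015,0,0,0],[0,0,0.015,0,0,0]]
  ]
}}

```text
clock: 40.4
tool_pos: [0.5559, 0.1699, 0.0987]
orientation: [180.0, 0.0, -78.0]
force: [-1.0, -0.2, -1.0]
opening: 0.0262
gripper_force: 30.0
```

Call:
{"api": "step_arm", "payload": {
  "steps": [
    [[0,0,0,0,0,0],[0,0,0,0,0,0],[0,0,0,0,0,0],[0,0,0,0,0,0],[0,0,0,0,0,0],[0,0,0,0,0,0],[0,0,0,0,0,0],[0,0,0,0,0,0]]
  ],
  "jaw": 0
}}

```text
clock: 41.2
tool_pos: [0.5559, 0.17, 0.0987]
orientation: [180.0, -0.0, -78.0]
force: [0.6, -0.3, 0.7]
opening: 0.0842
gripper_force: 0.0
```

Call:
{"api": "step_arm", "payload": {
  "steps": [
    [[0,0,-0.2,0,0,0],[0,0,-0.5,0,0,0],[0,0,-0.9,0,0,0],[0,0,-0.9,0,0,0],[0,0,-0.9,0,0,0]]
  ]
}}

```text
clock: 41.7
tool_pos: [0.5564, 0.1703, 0.1899]
orientation: [-179.9, 0.1, -78.0]
force: [-0.9, 0.3, -1.0]
opening: 0.0875
gripper_force: 0.0
```

Call:
{"api": "step_arm", "payload": {
  "steps": [
    [[0.45,0.1,0,0,0,0],[0.95,0.2,0,0,0,0],[0.95,0.2,0,0,0,0]]
  ]
}}

```text
clock: 42.0
tool_pos: [0.5547, 0.0686, 0.1874]
orientation: [179.8, -0.0, -78.2]
force: [0.1, 0.8, -0.6]
opening: 0.0876
gripper_force: 0.0
```

Call:
{"api": "step_arm", "payload": {
  "steps": [
    [[0.45,0.1,0,0,0,0],[0.95,0.2,0,0,0,0],[0.95,0.2,0,0,0,0]]
  ]
}}

```text
clock: 42.3
tool_pos: [0.5552, -0.0283, 0.1875]
orientation: [179.8, -0.0, -78.2]
force: [0.3, -0.1, -0.5]
opening: 0.0871
gripper_force: 0.0
```

Call:
{"api": "step_arm", "payload": {
  "steps": [
    [[0.45,0.1,0,0,0,0],[0.95,0.2,0,0,0,0],[0.95,0.2,0,0,0,0],[0.95,0.2,0,0,0,0]]
  ]
}}

```text
clock: 42.7
tool_pos: [0.5561, -0.1221, 0.1876]
orientation: [179.9, 0.0, -78.1]
force: [-0.1, 1.2, -0.5]
opening: 0.0877
gripper_force: 0.0
```

Run:
```python
from h import *
p,d=snapshot('top');W=cloud('top',d)
for t,x,y,z in(("12",.51,.356,.119),("50",.5292,.295,.137),("15",.5326,.2324,.139),("25",.556,.1698,.128)):
    m=(np.hypot(W[...,0]-x,W[...,1]-y)<.025)&(abs(W[...,2]-z)<.01);P=W[m];print(t,len(P),P.mean(0) if len(P) else '')
cv2.imwrite('pics/t9.png',cv2.resize(p[150:225,110:240,::-1],None,fx=5,fy=5))
```

```text
12 36 [0.50768589 0.35411627 0.11772073]
50 158 [0.52279112 0.29135679 0.1356668 ]
15 0 
25 0
```

View pics/t9.png

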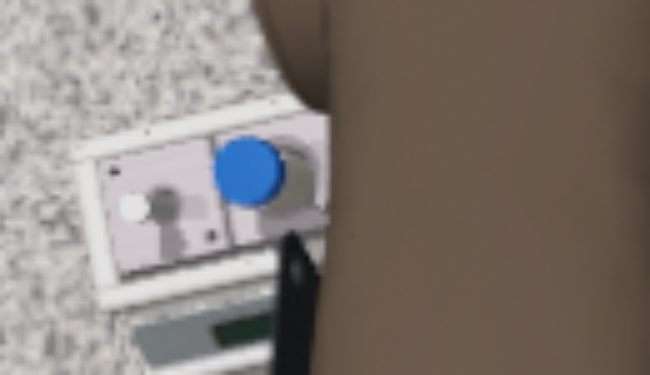

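Tubes 12 and 50 stand, with caps at crop (132,207) and (250,172), but the arm hides the other two. I'll move it further away and measure numerically.

Call:
{"api": "step_arm", "payload": {
  "steps": [
    [[0.45,0.3,0,0,0,0],[0.9,0.4,0,0,0,0],[0.9,0.4,0,0,0,0]]
  ]
}}

```text
clock: 43.05
tool_pos: [0.5358, -0.2201, 0.1883]
orientation: [180.0, -0.0, -78.1]
force: [-0.9, -0.1, -0.7]
opening: 0.0877
gripper_force: 0.0
```

Call:
{"api": "step_arm", "payload": {
  "steps": [
    [[0.45,0.3,0,0,0,0],[0.9,0.4,0,0,0,0],[0.9,0.4,0,0,0,0],[0.9,0.4,0,0,0,0]]
  ]
}}

```text
clock: 43.45
tool_pos: [0.5161, -0.3137, 0.188]
orientation: [180.0, 0.0, -78.0]
force: [0.3, 0.3, 0.8]
opening: 0.0878
gripper_force: 0.0
```

Run:
```python
from h import *
for k in range(2):
    p,d=snapshot('top');W=cloud('top',d)
    for t,x,y,z in(("12",.51,.356,.119),("50",.5292,.295,.137),("15",.5326,.2324,.139),("25",.556,.1698,.128)):
        m=(np.hypot(W[...,0]-x,W[...,1]-y)<.025)&(abs(W[...,2]-z)<.01);P=W[m];print(t,len(P),P.mean(0) if len(P) else '')
```

```text
12 36 [0.50781747 0.35452663 0.11670268]
50 158 [0.52281159 0.29137721 0.13574726]
15 75 [0.53051094 0.23727264 0.13670526]
25 106 [0.55077244 0.16585766 0.12722914]
12 34 [0.50769039 0.35451312 0.11730043]
50 160 [0.52308748 0.2913515  0.13544749]
15 74 [0.53076231 0.23734219 0.13695968]
25 104 [0.55102323 0.16587948 0.12731262]
```

Run:
```python
from h import *
p,d=snapshot('side');W=cloud('side',d)
for t,x,y,zt in(("12",.5117,.356,.119),("50",.526,.293,.137),("15",.536,.235,.139),("25",.5535,.168,.128)):
    out=[]
    for z in np.arange(.08,zt,.008):
        m=(np.hypot(W[...,0]-x,W[...,1]-y)<.022)&(abs(W[...,2]-z)<.004)
        if m.sum()>2:out.append([z,*W[m][:,:2].mean(0),m.sum()])
    o=np.array(out);print(t);print(o.round(4));k=o[:,3]>0
    print("slope",np.polyfit(o[:,0],o[:,1],1).round(3),np.polyfit(o[:,0],o[:,2],1).round(3))
```

```text
12
[[ 0.08    0.5109  0.3573 11.    ]
 [ 0.088   0.5126  0.3558  7.    ]
 [ 0.096   0.5117  0.3556  8.    ]
 [ 0.104   0.5088  0.3518  6.    ]
 [ 0.112   0.5082  0.3525  9.    ]]
slope [-0.116  0.522] [-0.17   0.371]
50
[[ 0.08    0.5234  0.2852 19.    ]
 [ 0.088   0.5236  0.2835 17.    ]
 [ 0.096   0.5229  0.284  17.    ]
 [ 0.104   0.5233  0.2848 15.    ]
 [ 0.112   0.5227  0.2837 18.    ]
 [ 0.12    0.5212  0.2822 16.    ]
 [ 0.128   0.5208  0.2828 20.    ]
 [ 0.136   0.5235  0.2871 33.    ]]
slope [-0.027  0.526] [0.006 0.284]
15
[[ 0.08    0.5376  0.2312 10.    ]
 [ 0.088   0.5377  0.2318 10.    ]
 [ 0.096   0.5368  0.2321 11.    ]
 [ 0.104   0.5348  0.2321 11.    ]
 [ 0.112   0.5349  0.2339 12.    ]
 [ 0.12    0.5323  0.2325  8.    ]
 [ 0.128   0.53    0.231  13.    ]
 [ 0.136   0.5309  0.2331 23.    ]]
slope [-0.148  0.55 ] [0.019 0.23 ]
25
[[ 0.08    0.5526  0.1615 14.    ]
 [ 0.088   0.5522  0.1593 16.    ]
 [ 0.096   0.5515  0.1592 18.    ]
 [ 0.104   0.552   0.1617 19.    ]
 [ 0.112   0.5497  0.1597 13.    ]
 [ 0.12    0.5516  0.1607 21.    ]]
slope [-0.043  0.556] [-0.002  0.161]
```

```bash
python3 -c "
from plant import *
print(close_job())"
```

```text
the job is handed in; nothing more can be done
None
```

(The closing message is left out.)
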